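# Riddle the net floats, close the tub and stack the lure box

### The job

Sort the white net floats lying in the bar sieve: hold the sieve over the open grey tub and shake it until every small float has dropped through into the tub and only the large ones are left on it, then tip the large floats into the body of the open yellow tackle box and stand the empty sieve back upright on its rubber mat. After that put the grey lid properly on the tub, and stack the packed lure box on the lid with its four feet in the lid's corner recesses. Keep the lure box upright and do not push about the reel, lures and line clipper.

Things in the scene. Friction and masses are not known exactly. Their poses are not given: they have to be found in the camera images.
- mat: Flat black rubber mat fixed to the bench, 150 x 250 x 4 mm (long side along its own y), on which the sieve stands at the start. Origin: centre of its underside, on the bench.
- sieve: Loose bar sieve, wood frame, aluminium bars, 0.35 kg, level on the mat. Origin: centre of underside; z up, y along its length. Outside x -58..58, y -88 (end wall) to 120 (open pouring lip), walls 4 mm, z 0..70. Floor top z 22, y -84..84: three bars along y, x -11..11 and |x| 37..54, so two slots 26 mm wide, |x| 11..37. Carry it smoothly (under 1.5 m/s2): floats slide easily, friction 0.25.
- sieve_grip (a point): Centre of the sieve's handle (sieve x 0, y 0, z 105 mm): straight wooden bar along the sieve's x, 16 mm thick (y), 22 mm tall, 116 mm long, on end posts; centre of mass below it. Strokes of 30 mm along the bar sharper than about 3 m/s2 throw small floats off the bars into the slots; one boxed in among large floats comes free with gentler strokes along y in between. Axes as the sieve's.
- sieve_lip (a point): Middle of the sieve's pouring lip (sieve y 121, z 35 mm), 108 mm wide. From floor end y 84, z 22 a plate rises to it at 20 degrees; no wall above it, so floats stay in while the sieve is level and slide out over it when this end is tipped 40 to 50 degrees down. Axes as the sieve's.
- small1: White plastic net float, a plain upright disc 19 mm in diameter and 14 mm tall, 12 g. Small: it falls through the sieve's slots. At the start it stands on the sieve's middle bar. Origin: centre of one flat end (the lower one at the start). Three to five of small1..small5 are present.
- small2: White plastic net float, a plain upright disc 19 mm in diameter and 14 mm tall, 12 g. Small: it falls through the sieve's slots. At the start it stands on the sieve's middle bar. Origin: centre of one flat end (the lower one at the start). Three to five of small1..small5 are present.
- small3: White plastic net float, a plain upright disc 19 mm in diameter and 14 mm tall, 12 g. Small: it falls through the sieve's slots. At the start it stands on the sieve's middle bar. Origin: centre of one flat end (the lower one at the start). Three to five of small1..small5 are present.
- small4: White plastic net float, a plain upright disc 19 mm in diameter and 14 mm tall, 12 g. Small: it falls through the sieve's slots. At the start it stands on the sieve's middle bar. Origin: centre of one flat end (the lower one at the start). Three to five of small1..small5 are present.
- small5: White plastic net float, a plain upright disc 19 mm in diameter and 14 mm tall, 12 g. Small: it falls through the sieve's slots. At the start it stands on the sieve's middle bar. Origin: centre of one flat end (the lower one at the start). Three to five of small1..small5 are present.
- large1: White plastic net float, a plain upright disc 52 mm in diameter and 38 mm tall, 35 g. Large: it cannot pass the slots. At the start it stands on the sieve. Origin: centre of one flat end (the lower one at the start). Two or three of large1..large3 are present.
- large2: White plastic net float, a plain upright disc 52 mm in diameter and 38 mm tall, 35 g. Large: it cannot pass the slots. At the start it stands on the sieve. Origin: centre of one flat end (the lower one at the start). Two or three of large1..large3 are present.
- large3: White plastic net float, a plain upright disc 52 mm in diameter and 38 mm tall, 35 g. Large: it cannot pass the slots. At the start it stands on the sieve. Origin: centre of one flat end (the lower one at the start). Two or three of large1..large3 are present.
- tub: Open grey plastic tub, loose, 0.9 kg: outside 160 (x) x 200 (y) x 80 mm high, walls and floor 5 mm. Origin: centre of its underside, z up; yaw 0 has its long side along world y.
- lid: Grey lid of the tub, loose on the bench, right way up, 0.22 kg. Origin: centre of its lowest edge, z up; yaw 0 has its long side along world y. Plate 160 (x) x 200 (y) mm, underside z 12; below it a lip 142 x 178 mm outside, z 0..12, drops into the tub's 150 x 190 mm mouth; seated, its origin is 68 mm above the tub's. Top at z 24 but for 4 recesses at the corners. Either way round fits.
- lid_grip (a point): Centre of the lid's bar handle (lid x 0, y 0, z 46 mm): bar along the lid's x, 80 mm long, 14 mm thick (y), z 38..54, on two end posts. The four square recesses in the lid's corners are 27 mm wide and 6 mm deep (floor z 18 mm), centred at lid x +-61.5, y +-81.5 mm.
- lurebox: Packed lure box, shut, loose on the bench, about 0.5 kg: grey, 136 (x) x 176 (y) mm, black top 144 x 184 at z 110, on four corner feet 16 mm square, 40 mm tall, at x +-61.5, y +-81.5. Origin: centre of the plane of the feet's undersides, z up; yaw 0 has its long side along world y. Stacked, its origin is 18 mm above the lid's, 5 mm play each side; either way round fits.
- box_grip (a point): Centre of the lure box's bar handle (box x 0, y 0, z 134 mm): black bar along the box's x, 80 mm long, 14 mm thick (y), z 126..142, on two end posts.
- tacklebox: Yellow plastic tackle box, open, fixed: body outside 190 (x) x 220 (y) x 85 mm high, walls and floor 5 mm. Origin: centre of its underside, z up. Beside it on its +x side a tray 85 x 160 mm is lifted on arms, from x = 112 to 199 mm, z = 90 to 123 mm.
- reel: Grey aluminium fishing reel, about 90 x 70 x 75 mm, loose, lying on the bench; a bystander. Origin: its underside's centre.
- lure1: Red balsa lure about 100 mm long, 20 mm thick, loose, lying on the bench; a bystander. Origin: its underside's centre.
- lure2: Green balsa lure about 100 mm long, 20 mm thick, loose, lying on the bench; a bystander. Origin: its underside's centre.
- lure3: Blue balsa lure about 100 mm long, 20 mm thick, loose, lying on the bench; a bystander. Origin: its underside's centre.
- clipper: White plastic line clipper, 14 x 75 x 15 mm, loose, lying on the bench; a bystander. Origin: its underside's centre.
Mind the look-alikes: they are no part of the job. Leave any pink look-alike of the large3 alone.

How it is judged:
By the outcome, as a careful person would: the job done as asked, in the order asked, and still so for the second after the job is handed in, with the robot touching nothing.
Of small1, small2, small3, small4, small5 only 3 to 5 are there at a start; the rules pass over those that are not, and their reading is None.
Of large1, large2, large3 only 2 to 3 are there at a start; the rules pass over those that are not, and their reading is None.
At some moment in a run one of lid, lurebox may be knocked a few centimetres aside while the robot is not near it.
It also fails if it takes over 192 s, if anything falls off the work surface, if the arm or the gripper's body presses on something with over 40 N, if the wrist force passes 120 N, or if a joint passes its speed limit or range.

### The arm

A 7-joint arm with a two-finger parallel gripper is mounted at the origin on the work surface. World frame = base frame: x ahead of the robot, y to its left, z up, the work surface at z = 0. Lengths are in m, angles in degrees, forces in N, time in s.
With the tool pointing down it reaches from about 0.4 to 0.875 m from the base axis. Payload 19.3 kg.
Tool frame: the origin (TCP) lies midway between the tips of the shut fingers; the grasp point (between the pads) lies 19 mm behind it (arm.hold_point_z is the z of the grasp point in the tool frame, in m); z points along the fingers, y is the direction in which the jaws open and shut (so a half turn about z gives the same grasp; the last joint's range is limited). The gripper opens to 85 mm and grips with 20 to 120 N. Pads are 22 mm wide; open, the fingers measure 114 mm over their backs; the gripper's body (76 mm by 85 mm) begins 54 mm behind the grasp point. The pads swing forward as they close: fully open they stand 13 mm farther back than shut.
Start: joints at [71.322, 29.874, -2.08, 91.645, 1.215, 58.505, -6.463], TCP at [0.158, -0.605, 0.231] pointing down, gripper open.
Joint ranges: [-166.77, 166.77], [-17.47, 122.26], [-85.68, 81.53], [9.62, 139.38], [-72.42, 252.41], [9.2, 110.78], [-144.41, 144.41]. Speed limits (degrees/s): [108.29, 108.29, 136.94, 136.94, 172.46, 172.46, 172.46].

### API

Orientations are given as [roll, pitch, yaw] about the fixed x, y, z axes, in that order (R = Rz(yaw) Ry(pitch) Rx(roll)).
In Python, from rig import sensors, cams, arm gives the robot as it stands.
- The arm moves only by the tool servo_tool, never from a script. Its argument "increments" is text: rows parted by semicolons, each of 6 numbers parted by spaces: the shift along the tool's x, y, z in mm, then the turn, a rotation vector about the tool's x, y, z in rad. In form: x y z rx ry rz; .... A call has 1 to 12 rows; each row is the pose to reach, as a shift and turn from the pose commanded when the call began, along the tool's axes at that moment; what a row does not reach only later rows make up. A row lasts 1/10 s, in which the tool goes at most 50 mm and 8.59 degrees, less where a joint would pass 70% of its speed; a pose out of reach is approached as far as the arm can. A call with a gripper value outside its range is refused whole. "grip" is the finger opening in mm, from 0 to 85.4, set as the call begins (left out, the last holds). The fingers move at their own pace and stop on an object; the grip force is fixed at half the most. Time passes only in rows, so rows that repeat a pose let the fingers close. It gives the time, the measured TCP pose, the force and the opening at its end, in the units of the state.
- sensors.sense(): the state, without advancing time (a new reading comes with each control period).
- cams.get_image(name): name is "side" or "top"; returns (picture, depth): 480x640x3 uint8, red, green, blue; 480x640 float32, m along the optical axis (not along the pixel's ray), 0 where there is no reading.
- cams.get_calibration(name): a dict with "mtx" (3x3 intrinsics, pixels), "rvec" (rotation vector, rad) and "tvec" (3), from world to camera coordinates, as OpenCV has them. Camera axes: x right, y down, z forward; pixel columns grow to the right and rows downward; lengths in m; the calibration is good to about 2 mm. A picture is of the moment at which its call begins. get_calibration takes no time and is no camera call.
- arm.finish_job(): hands the job in, once; it reports no verdict.
The state is a dict: "time": time; "joints": joint angles; "qvel": joint speeds; "joint_torque": joint torques, N m; "ee_pos": TCP position; "tool_rot": TCP orientation; "contact_force": force on the tool from outside, world axes, zero at the start; "torque": the same for the moment, N m; "finger_gap": finger opening in m.
Only numpy, scipy, OpenCV 4.12 (cv2) and the standard library are available. Lean on these libraries where they do the work, as an engineer would, in place of code of your own. Each camera call takes 0.05 s, during which the arm holds its last target. There are 200 camera calls.

## Working session

There is one attempt and no reset: what is moved stays moved. The work goes in short steps, Python scripts to look and compute and a tool call to move; the robot and the scene stay as the last step left them, time stands still between calls to the robot, and variables do not carry over. Pictures are saved under pics/ and viewed, about 12 in all and at most 16, crops included, and the job is handed in when it is done.

Besides the shell and the picture viewer there is one more tool, called after ">>>" by a JSON object that holds its "fn" and its "kwargs". servo_tool: Moves the arm, as the interface text tells. Its arguments: {"type":"object","properties":{"increments":{"type":"string"},"grip":{"type":"number"}},"required":["increments"]}

```bash
ls; mkdir -p pics; python3 - <<'E'
from rig import sensors,cams,arm
import cv2,numpy as np
print(sensors.sense()); print(arm.hold_point_z)
for n in ("top","side"):
    im,d=cams.get_image(n); cv2.imwrite(f"pics/{n}0.png",im[:,:,::-1]); np.savez(f"{n}0.npz",im=im,d=d)
    c=cams.get_calibration(n); R=cv2.Rodrigues(np.array(c["rvec"]))[0]; print(n,c["mtx"],(-R.T@np.array(c["tvec"]).reshape(3)),R)
E
```

```text
pics
{'time': 0.0, 'joints': array([71.32290453, 29.90814649, -2.0822712 , 91.67261362,  1.21198656,
       58.50422832, -6.46252491]), 'qvel': array([ 0.02619449, -0.02511814, -0.05831248,  0.01481889, -0.06236224,
        0.00779152,  0.039006  ]), 'joint_torque': array([-7.79072197e-04, -9.27136016e+01,  1.97946019e+00, -3.69934165e+01,
        1.77843153e-02,  8.23680457e-03, -7.73483634e-06]), 'ee_pos': array([ 0.15802652, -0.60435342,  0.23074383]), 'tool_rot': array([-1.79936940e+02,  1.75567893e-03,  1.46541267e+01]), 'contact_force': array([ 0.32055   , -0.09438728,  0.63362313]), 'torque': array([-0.00507058,  0.05807789,  0.04799809]), 'finger_gap': 0.08560332452819623}
-0.0187
top [[460.07253531   0.         312.15545317]
 [  0.         460.07253531 240.13630951]
 [  0.           0.           1.        ]] [ 0.47706519 -0.04083008  0.99964379] [[-0.02688459 -0.99960821 -0.0077878 ]
 [-0.99916064  0.02711179 -0.0307076 ]
 [ 0.03090671  0.00695571 -0.99949807]]
side [[450.07249526   0.         320.12561731]
 [  0.         450.07249526 242.28924995]
 [  0.           0.           1.        ]] [0.24568992 0.6787075  0.82215099] [[-0.94090661 -0.33834238 -0.01480513]
 [-0.22561674  0.65882792 -0.71766487]
 [ 0.25257047 -0.67191533 -0.69623124]]
```

View pics/top0.png

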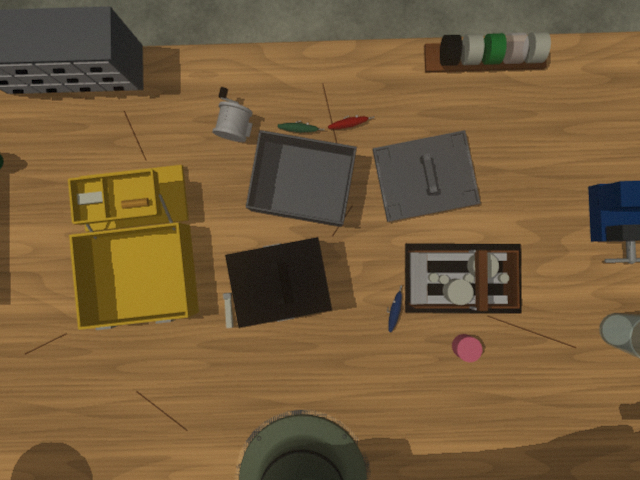

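View pics/side0.png

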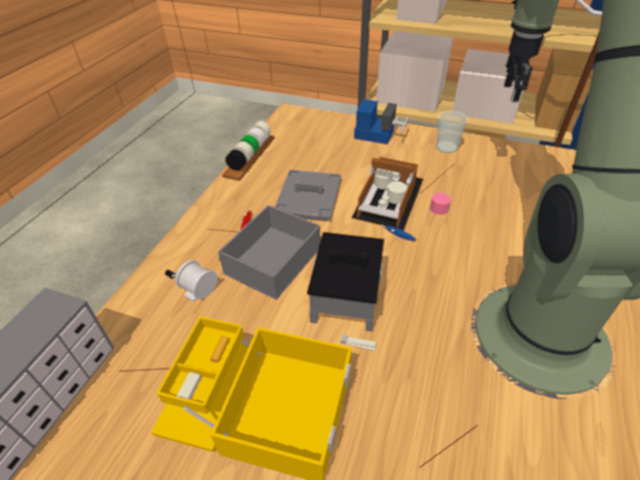

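```bash
cat > h.py <<'E'
import cv2,numpy as np
from rig import sensors,cams,arm
def cal(n):
    c=cams.get_calibration(n); R=cv2.Rodrigues(np.array(c["rvec"]))[0]; return c["mtx"],R,np.array(c["tvec"]).reshape(3)
def cloud(n,d):
    K,R,t=cal(n); v,u=np.mgrid[:480,:640]
    P=np.stack([(u-K[0,2])/K[0,0]*d,(v-K[1,2])/K[1,1]*d,d],-1)-t
    W=P@R; W[d<=0]=np.nan; return W
def ray(n,u,v,z):
    K,R,t=cal(n); c=-R.T@t; r=R.T@np.array([(u-K[0,2])/K[0,0],(v-K[1,2])/K[1,1],1]); return (c+r*(z-c[2])/r[2])[:2]
def proj(n,p):
    K,R,t=cal(n); q=K@(R@np.array(p)+t); return q[:2]/q[2]
def rect(n,mask,z):
    "min-area rectangle of largest blob, cast onto plane z, mm; yaw = long-side direction measured from world y"
    cs,_=cv2.findContours(mask.astype(np.uint8),cv2.RETR_EXTERNAL,cv2.CHAIN_APPROX_NONE)
    if not cs: return None
    c=max(cs,key=cv2.contourArea).reshape(-1,2)
    w=np.array([ray(n,u,v,z) for u,v in c])*1000
    (cx,cy),(a,b),_=r=cv2.minAreaRect(w.astype(np.float32))
    q=cv2.boxPoints(r); e1,e2=q[1]-q[0],q[2]-q[1]; e=e1 if np.linalg.norm(e1)>np.linalg.norm(e2) else e2
    yaw=(np.degrees(np.arctan2(-e[0],e[1]))+90)%180-90
    return np.round([cx,cy,min(a,b),max(a,b),yaw],1)
def grab(n,name=None):
    im,d=cams.get_image(n)
    if name: cv2.imwrite(f"pics/{name}.png",im[:,:,::-1])
    return im,d
def box(u0,v0,u1,v1):
    m=np.zeros((480,640),bool); m[v0:v1,u0:u1]=1; return m
E
python3 - <<'E'
from h import *
z=np.load("top0.npz"); im,d=z["im"],z["d"]; W=cloud("top",d); H=W[...,2]*1000
hsv=cv2.cvtColor(im,cv2.COLOR_RGB2HSV); S=hsv[...,1];V=hsv[...,2]
for nm,b in dict(tub=(235,120,365,235),lid=(362,120,490,232),lure=(215,230,340,335),tackle=(60,160,200,340),sieve=(400,235,530,320)).items():
    h=H[b[1]:b[3],b[0]:b[2]]; print(nm,np.nanpercentile(h,[2,10,50,90,98,99.5]).round(1))
def rg(lo,hi,b): return (H>lo)&(H<hi)&box(*b)
print("tub",rect("top",rg(66,92,(235,120,365,235)),.08))
print("lid",rect("top",rg(15,60,(362,120,490,232)),.024))
print("lidbar",rect("top",rg(46,60,(400,140,460,210)),.054))
print("lure",rect("top",rg(95,118,(215,230,340,335)),.11))
print("lurebar",rect("top",rg(132,150,(250,240,320,320)),.142))
print("tackle",rect("top",rg(70,92,(60,222,200,335)),.085))
print("sieve",rect("top",rg(58,95,(400,235,530,320)),.074))
print("sbar",rect("top",rg(105,130,(400,235,530,320)),.12))
print("mat",rect("top",(V<60)&box(400,235,530,320),.004))
a=cv2.resize(im[235:365,390:530],None,fx=5,fy=4.4,interpolation=cv2.INTER_CUBIC); 
s=np.load("side0.npz")["im"]; b=cv2.resize(s[145:235,330:460],(700,480),interpolation=cv2.INTER_CUBIC)
cv2.imwrite("pics/c0.png",np.hstack([cv2.resize(a,(400,371)),cv2.resize(b,(400,371))])[:,:,::-1])
E
```

```text
tub [-3.  -1.2  3.9 54.  80.4 82. ]
lid [-2.9 -1.3  6.  25.8 49.6 55.4]
lure [ -3.1  -1.2 107.9 111.7 140.8 143.4]
tackle [ -3.   -1.    6.1  97.  121.1 123.9]
sieve [ -2.3  -0.2   7.6  73.7 120.6 122.3]
tub [632.6 -15.6 160.7 199.6 -11.5]
lid [ 637.5 -280.   160.4  201.7    9.5]
lidbar [ 637.3 -279.5   16.6   80.8  -80.7]
lure [425.   32.9 147.5 184.    9.2]
lurebar [424.9  32.5  14.7  79.5 -80.9]
tackle [442.  330.9 194.9 224.8   4.9]
sieve [ 393.9 -327.3   50.5   51.1   43.2]
sbar [ 418.9 -353.8   22.7  116.    87.8]
mat [ 417.6 -355.6  146.3  248.3   -1.6]
```

View pics/c0.png

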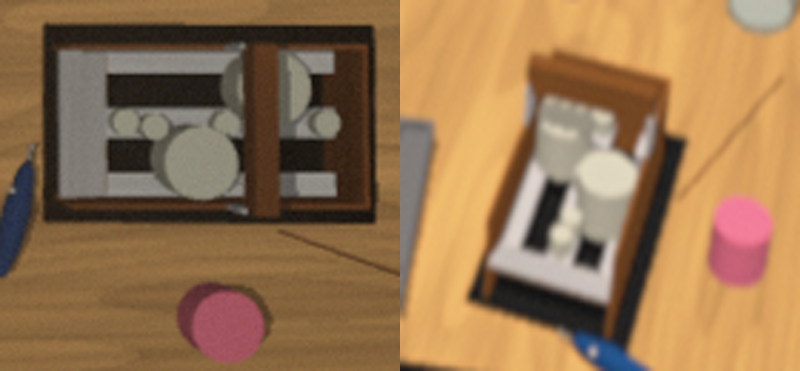

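The sieve holds two large floats and four or five small ones. Sieve yaw is about -2°, with the lip toward +y. Tub, lid, lure box and tackle box are all measured, so I'll move above the sieve handle.

>>> {"fn": "servo_tool", "kwargs": {"increments": "20 -11 3 0 0 0.02; 55 -31 6 0 0 0.06; 100 -56 10 0 0 0.1; 145 -81 14 0 0 0.14; 190 -106 18 0 0 0.18; 235 -131 23 0 0 0.22; 275 -153 27 0 0 0.26; 305 -170 30 0 0 0.29; 316 -176 31 0 0 0.29; 316 -176 31 0 0 0.29", "grip": 85}}

```text
time: 1.1
ee_pos: [0.4205, -0.3529, 0.1999]
tool_rot: [-180.0, 0.0, -1.8]
contact_force: [0.1, -1.1, 0.4]
finger_gap: 0.0856
```

>>> {"fn": "servo_tool", "kwargs": {"increments": "-1 1 15 0 0 0; -1 1 40 0 0 0; -1 1 65 0 0 0; -1 1 90 0 0 0; -1 1 104 0 0 0; -1 1 109 0 0 0; -1 1 109 0 0 0"}}

```text
time: 1.8
ee_pos: [0.4178, -0.3559, 0.0913]
tool_rot: [-180.0, 0.0, -2.0]
contact_force: [-0.1, 0.6, 0.7]
finger_gap: 0.0852
```

>>> {"fn": "servo_tool", "kwargs": {"increments": "0 0 0 0 0 0; 0 0 0 0 0 0; 0 0 0 0 0 0; 0 0 0 0 0 0; 0 0 0 0 0 0; 0 0 0 0 0 0; 0 0 0 0 0 0; 0 0 0 0 0 0", "grip": 0}}

```text
time: 2.6
ee_pos: [0.4185, -0.3556, 0.0918]
tool_rot: [180.0, -0.0, -2.0]
contact_force: [-2.1, 0.4, 7.4]
finger_gap: 0.0152
```

>>> {"fn": "servo_tool", "kwargs": {"increments": "0 0 -3 0 0 0; 0 0 -10 0 0 0; 0 0 -21 0 0 0; 0 0 -36 0 0 0; 0 0 -54 0 0 0; 0 0 -74 0 0 0; 0 0 -93 0 0 0; 0 0 -109 0 0 0; 0 0 -120 0 0 0; 0 0 -127 0 0 0; 0 0 -130 0 0 0; 0 0 -130 0 0 0"}}

```text
time: 3.8
ee_pos: [0.4182, -0.3554, 0.2213]
tool_rot: [-180.0, 0.0, -2.0]
contact_force: [0.2, 0.5, -4.9]
finger_gap: 0.0151
```

```bash
python3 - <<'E'
from h import *
s=sensors.sense(); print(s["joints"].round(1),s["contact_force"].round(1),s["torque"].round(2))
im,d=grab("side"); im2,_=grab("top")
u,v=proj("side",s["ee_pos"]).astype(int); a=im[v-60:v+90,u-75:u+75]
u,v=proj("top",s["ee_pos"]).astype(int); b=im2[v-75:v+75,u-85:u+65]
cv2.imwrite("pics/c1.png",cv2.resize(np.hstack([a,b]),(800,400),interpolation=cv2.INTER_CUBIC)[:,:,::-1])
E
```

```text
[ 36.   23.6  -2.5 103.9   1.3  52.6 -59. ] [ 0.2  0.5 -4.9] [-0.04  0.01 -0.03]
```

View pics/c1.png

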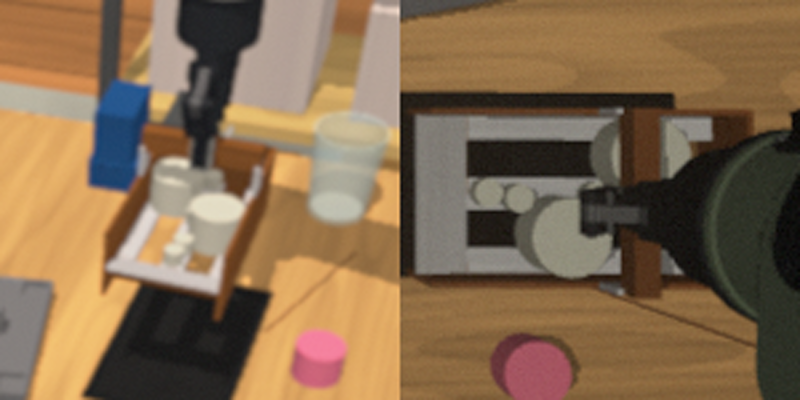

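>>> {"fn": "servo_tool", "kwargs": {"increments": "4 -7 0 0 0 0.003; 12 -21 0 0 0 0.01; 24 -42 0 0 0 0.02; 40 -69 0 0 0 0.033; 58 -99 0 0 0 0.047; 75 -129 0 0 0 0.062; 93 -159 0 0 0 0.076; 110 -189 0 0 0 0.09; 128 -219 0 0 0 0.105; 145 -249 0 0 0 0.119; 162 -278 0 0 0 0.133; 178 -305 0 0 0 0.146"}}

```text
time: 5.1
ee_pos: [0.6071, -0.0543, 0.2208]
tool_rot: [-180.0, 0.0, -10.3]
contact_force: [0.2, -0.8, -4.6]
finger_gap: 0.015
```

>>> {"fn": "servo_tool", "kwargs": {"increments": "9 -23 0 0 0 0.01; 15 -38 0 0 0 0.016; 18 -45 0 0 0 0.02; 18 -45 3 0 0 0.02; 18 -45 9 0 0 0.02; 18 -45 17 0 0 0.02; 18 -45 25 0 0 0.02; 18 -45 32 0 0 0.02; 18 -45 36 0 0 0.02; 18 -45 38 0 0 0.02; 18 -45 38 0 0 0.02"}}

```text
time: 6.2
ee_pos: [0.6323, -0.0156, 0.1831]
tool_rot: [180.0, 0.0, -11.5]
contact_force: [0.3, -0.3, -4.7]
finger_gap: 0.0153
```

>>> {"fn": "servo_tool", "kwargs": {"increments": "15 0 0 0 0 0; -15 0 0 0 0 0; 15 0 0 0 0 0; -15 0 0 0 0 0; 15 0 0 0 0 0; -15 0 0 0 0 0; 15 0 0 0 0 0; -15 0 0 0 0 0; 15 0 0 0 0 0; 0 0 0 0 0 0; 0 0 0 0 0 0"}}

```text
time: 7.3
ee_pos: [0.6317, -0.0154, 0.1835]
tool_rot: [-180.0, 0.0, -11.5]
contact_force: [-0.4, 0.3, -4.5]
finger_gap: 0.0149
```

```bash
cat > look.py <<'E'
import sys
from h import *
s=sensors.sense(); print(s["joints"].round(1),s["contact_force"].round(2))
im,d=grab("side"); im2,_=grab("top")
u,v=proj("side",s["ee_pos"]).astype(int); a=im[v-40:v+110,u-75:u+75]
u,v=proj("top",s["ee_pos"]).astype(int); b=im2[v-75:v+75,u-85:u+65]
cv2.imwrite(f"pics/{sys.argv[1]}.png",cv2.resize(np.hstack([a,b]),(800,400),interpolation=cv2.INTER_CUBIC)[:,:,::-1])
E
python3 look.py c2
```

```text
[  -1.    33.4   -4.5   93.1    3.1   53.7 -108. ] [-0.45  0.33 -4.55]
```

View pics/c2.png

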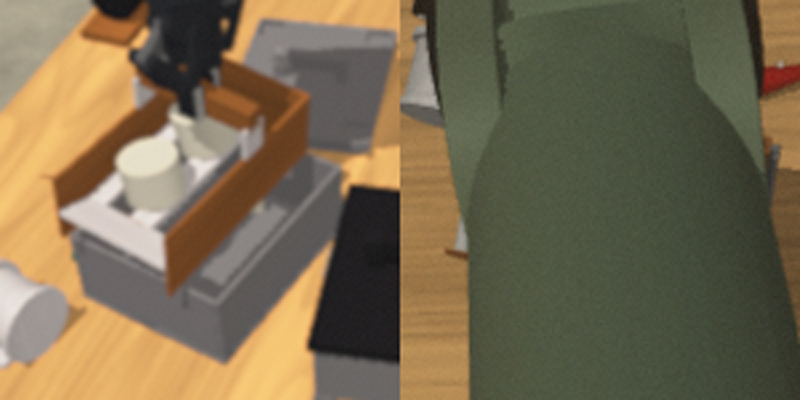

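>>> {"fn": "servo_tool", "kwargs": {"increments": "0 8 0 0 0 0; 0 -8 0 0 0 0; 0 8 0 0 0 0; 0 -8 0 0 0 0; 0 0 0 0 0 0; 15 0 0 0 0 0; -15 0 0 0 0 0; 15 0 0 0 0 0; -15 0 0 0 0 0; 15 0 0 0 0 0; -15 0 0 0 0 0; 0 0 0 0 0 0"}}

```text
time: 8.6
ee_pos: [0.6283, -0.0153, 0.1822]
tool_rot: [179.9, 0.3, -11.4]
contact_force: [1.3, 0.6, -5.1]
finger_gap: 0.015
```

>>> {"fn": "servo_tool", "kwargs": {"increments": "0 8 0 0 0 0; 0 -8 0 0 0 0; 0 8 0 0 0 0; 0 -8 0 0 0 0; 0 0 0 0 0 0; 15 0 0 0 0 0; -15 0 0 0 0 0; 15 0 0 0 0 0; -15 0 0 0 0 0; 15 0 0 0 0 0; -15 0 0 0 0 0; 0 0 0 0 0 0"}}

```text
time: 9.8
ee_pos: [0.6281, -0.0152, 0.1822]
tool_rot: [179.9, 0.3, -11.4]
contact_force: [0.6, 0.7, -3.8]
finger_gap: 0.0147
```

>>> {"fn": "servo_tool", "kwargs": {"increments": "15 0 0 0 0 0; -15 0 0 0 0 0; 15 0 0 0 0 0; -15 0 0 0 0 0; 15 0 0 0 0 0; -15 0 0 0 0 0; 0 0 0 0 0 0; 0 0 0 0 0 0; 0 0 0 0 0 0; 0 0 0 0 0 0; 0 0 0 0 0 0; 0 0 0 0 0 0"}}

```text
time: 11.0
ee_pos: [0.6323, -0.0156, 0.1834]
tool_rot: [-180.0, -0.0, -11.5]
contact_force: [0.4, -0.3, -3.9]
finger_gap: 0.0149
```

```bash
python3 look.py c3
```

```text
[  -1.    33.5   -4.5   93.     3.    53.7 -108. ] [ 0.36 -0.29 -3.86]
```

View pics/c3.png

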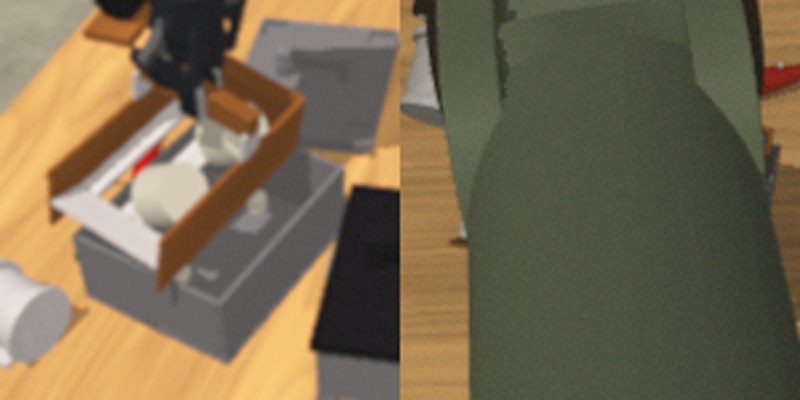

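```bash
python3 - <<'E'
from h import *
s=sensors.sense(); im,d=grab("side"); W=cloud("side",d)
g=s["ee_pos"]+np.array([0,0,.0187]); y=np.radians(s["tool_rot"][2])
X=np.array([np.cos(y),np.sin(y),0]);Y=np.array([-np.sin(y),np.cos(y),0])
P=(W-g)*1000; L=np.stack([P@X,P@Y,P[...,2]+105],-1)
hsv=cv2.cvtColor(im,cv2.COLOR_RGB2HSV); brown=(hsv[...,0]<15)&(hsv[...,1]>110)&(hsv[...,2]<190)
near=(np.abs(L[...,0])<80)&(L[...,1]>-110)&(L[...,1]<140)&(L[...,2]>-25)&(L[...,2]<130)
for lo,hi in ((-75,-45),(45,75)):
  for a in range(-80,120,40):
    m=near&brown&(L[...,0]>lo)&(L[...,0]<hi)&(L[...,1]>a)&(L[...,1]<a+40)
    if m.sum()>5: print(lo,a,m.sum(),np.percentile(L[m],[5,50,97],axis=0).round(0).tolist())
m=near&brown&(L[...,2]>85)&(L[...,1]>-20)&(L[...,1]<20); q=L[m]; print("bar",m.sum(),q.mean(0).round(1),np.polyfit(q[:,0],q[:,2],1))
v,u=np.where(near); print(u.min(),u.max(),v.min(),v.max())
c=im[v.min()-25:v.max()+40,u.min()-25:u.max()+25]; k=min(800/c.shape[1],600/c.shape[0]); cv2.imwrite("pics/c4.png",cv2.resize(c,None,fx=k,fy=k,interpolation=cv2.INTER_CUBIC)[:,:,::-1])
E
```

```text
-75 -80 12 [[-46.0, -78.0, 52.0], [-45.0, -61.0, 55.0], [-45.0, -43.0, 58.0]]
-75 -40 21 [[-54.0, -38.0, 51.0], [-46.0, -5.0, 100.0], [-45.0, -0.0, 104.0]]
-75 0 43 [[-54.0, 1.0, 55.0], [-49.0, 7.0, 96.0], [-45.0, 36.0, 104.0]]
-75 40 10 [[-46.0, 41.0, 50.0], [-45.0, 60.0, 55.0], [-45.0, 78.0, 58.0]]
-75 80 15 [[-47.0, 81.0, 52.0], [-45.0, 96.0, 55.0], [-45.0, 115.0, 59.0]]
45 -40 77 [[65.0, -33.0, 41.0], [69.0, -14.0, 55.0], [73.0, -1.0, 73.0]]
45 0 144 [[60.0, 3.0, 42.0], [67.0, 21.0, 62.0], [73.0, 38.0, 105.0]]
45 40 161 [[64.0, 42.0, 41.0], [68.0, 61.0, 62.0], [73.0, 79.0, 80.0]]
45 80 152 [[64.0, 83.0, 46.0], [67.0, 99.0, 65.0], [72.0, 119.0, 81.0]]
bar 255 [-25.4   3.4 102. ] [8.2555013e-02 1.0407432e+02]
209 320 182 279
```

View pics/c4.png

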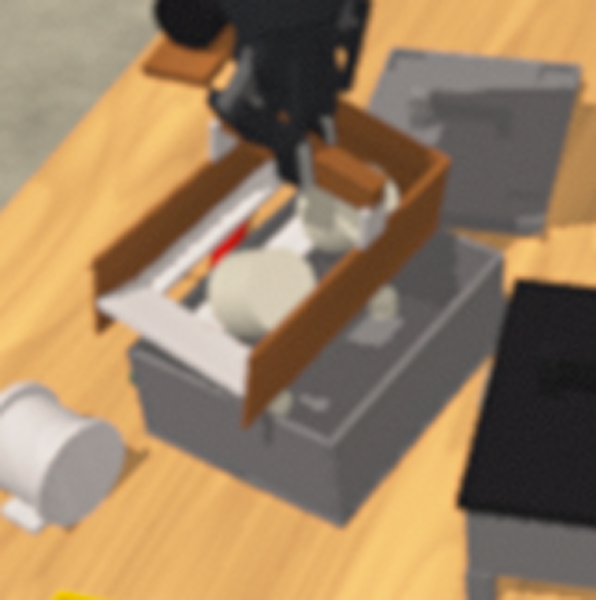

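>>> {"fn": "servo_tool", "kwargs": {"increments": "0 0 0 0 -0.04 0; 1 0 0 0 -0.09 0; 2 0 0 0 -0.14 0; 3 0 0 0 -0.17 0; 3 0 0 0 -0.17 0; 3 0 0 0 -0.17 0"}}

```text
time: 11.75
ee_pos: [0.6353, -0.0162, 0.1831]
tool_rot: [-180.0, 9.7, -11.5]
contact_force: [-0.1, 1.0, -5.1]
finger_gap: 0.0152
```

```bash
cat > tilt.py <<'E'
import sys
from h import *
F=[];
for k in range(6): im,d=grab("side"); F.append(sensors.sense()["contact_force"])
s=sensors.sense(); print("F",np.mean(F,0).round(2),np.std(F,0).round(2),s["ee_pos"].round(4),s["tool_rot"].round(1))
W=cloud("side",d)
g=s["ee_pos"]+np.array([0,0,.0187]); y=np.radians(s["tool_rot"][2])
X=np.array([np.cos(y),np.sin(y),0]);Y=np.array([-np.sin(y),np.cos(y),0])
P=(W-g)*1000; L=np.stack([P@X,P@Y,P[...,2]+105],-1)
hsv=cv2.cvtColor(im,cv2.COLOR_RGB2HSV); brown=(hsv[...,0]<15)&(hsv[...,1]>110)&(hsv[...,2]<190)
near=(np.abs(L[...,0])<80)&(L[...,1]>-110)&(L[...,1]<140)&(L[...,2]>-25)&(L[...,2]<130)
T=[]
for lo,hi in ((-75,-44),(44,75)):
    m=near&brown&(L[...,0]>lo)&(L[...,0]<hi)&(L[...,1]>20)&(L[...,2]<92); q=L[m]; t=q[q[:,2]>np.percentile(q[:,2],85)]; T.append(t.mean(0)); print(t.mean(0).round(1))
print("roll, +x up:",np.degrees(np.arctan2(T[1][2]-T[0][2],112)))
v,u=np.where(near)
c=im[v.min()-25:v.max()+40,u.min()-25:u.max()+25]; k=min(800/c.shape[1],600/c.shape[0]); cv2.imwrite(f"pics/{sys.argv[1]}.png",cv2.resize(c,None,fx=k,fy=k,interpolation=cv2.INTER_CUBIC)[:,:,::-1])
E
python3 tilt.py c5
```

```text
F [-0.29  0.02 -4.08] [0.37 0.45 0.4 ] [ 0.6353 -0.0162  0.1836] [-180.     9.7  -11.5]
[-48.8  70.3  62.9]
[62.9 74.  68. ]
roll, +x up: 2.6544013909987516
```

>>> {"fn": "servo_tool", "kwargs": {"increments": "0 0 0 0 -0.04 0; 0 6 0 0 -0.04 0; 0 -6 0 0 -0.04 0; 0 6 0 0 -0.04 0; 0 -6 0 0 -0.04 0; 0 0 0 0 -0.04 0; 14 0 0 0 -0.04 0; -14 0 0 0 -0.04 0; 14 0 0 0 -0.04 0; -14 0 0 0 -0.04 0; 0 0 0 0 -0.04 0; 0 0 0 0 -0.04 0"}}

```text
time: 13.25
ee_pos: [0.6358, -0.0166, 0.1831]
tool_rot: [180.0, 12.0, -11.5]
contact_force: [-0.8, -0.2, -3.9]
finger_gap: 0.0151
```

```bash
python3 tilt.py c6
```

```text
F [ 0.   -0.16 -3.76] [0.42 0.23 0.65] [ 0.6353 -0.0162  0.1835] [-180.    12.   -11.5]
[-47.4  71.   62.4]
[64.2 73.8 67.5]
roll, +x up: 2.620556923353205
```

View pics/c6.png

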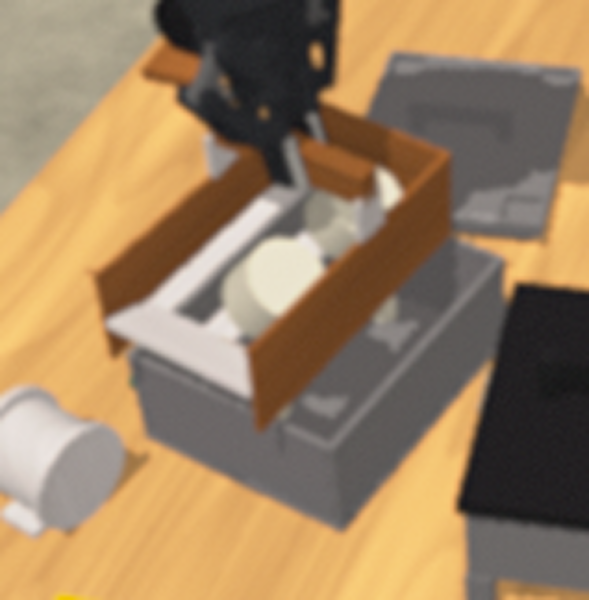

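```bash
cat > plan.py <<'E'
import numpy as np
from scipy.spatial.transform import Rotation as Ro, Slerp
def down(yaw,pitch=0,tip=0):
    "tool orientation: tip = lip-down angle about the bar, pitch = about jaw axis"
    return Ro.from_euler("z",yaw,degrees=True)*Ro.from_euler("x",-tip,degrees=True)*Ro.from_euler("y",pitch,degrees=True)*Ro.from_euler("x",180,degrees=True)
def rows(p0,R0,p1,R1,n,ramp=4,chunk=12):
    "trapezoid from p0 (mm) to p1, printed in tool increments"
    v=np.minimum(np.minimum(np.arange(1,n+1),np.arange(n,0,-1)),ramp).astype(float); f=np.cumsum(v)/v.sum()
    sl=Slerp([0,1],Ro.concatenate([R0,R1])); p0=np.array(p0,float);p1=np.array(p1,float); b,B=p0,R0
    out=[]
    for i,k in enumerate(f):
        p=p0+k*(p1-p0); R=sl(k); d=B.inv().apply(p-b); r=(B.inv()*R).as_rotvec()
        out.append(" ".join("%g"%x for x in list(d.round(0)+0)+list(r.round(3)+0)))
        if (i+1)%chunk==0 or i==n-1: print("; ".join(out)+"\n"); out=[]; b,B=p,R
    return p1,R1
def now():
    from rig import sensors
    s=sensors.sense(); return s["ee_pos"]*1000, Ro.from_euler("xyz",s["tool_rot"],degrees=True)
E
python3 - <<'E'
from plan import *
p,R=now(); p,R=rows(p,R,p+[0,0,110],R,10)
rows(p,R,[442,225,300],down(5,14),15)
E
```

```text
-1 0 -4 0 0 0; -2 0 -12 0 0 0; -5 0 -23 0 0 0; -8 0 -38 0 0 0; -11 0 -54 0 0 0; -15 0 -69 0 0 0; -18 0 -85 0 0 0; -20 0 -96 0 0 0; -22 0 -104 0 0 0; -23 0 -108 0 0 0

-5 -4 1 -0.001 -0.001 -0.006; -15 -12 3 -0.004 -0.002 -0.018; -29 -25 5 -0.008 -0.004 -0.035; -49 -41 9 -0.014 -0.007 -0.058; -68 -58 13 -0.019 -0.01 -0.082; -88 -74 16 -0.024 -0.013 -0.105; -107 -91 20 -0.03 -0.016 -0.128; -127 -107 23 -0.035 -0.019 -0.152; -146 -124 27 -0.041 -0.022 -0.175; -165 -140 30 -0.046 -0.024 -0.198; -185 -157 34 -0.051 -0.027 -0.222; -204 -173 38 -0.057 -0.03 -0.245

-11 -16 2 -0.004 -0.002 -0.018; -18 -26 4 -0.007 -0.004 -0.029; -22 -31 5 -0.008 -0.004 -0.035
```

>>> {"fn": "servo_tool", "kwargs": {"increments": "-1 0 -4 0 0 0; -2 0 -12 0 0 0; -5 0 -23 0 0 0; -8 0 -38 0 0 0; -11 0 -54 0 0 0; -15 0 -69 0 0 0; -18 0 -85 0 0 0; -20 0 -96 0 0 0; -22 0 -104 0 0 0; -23 0 -108 0 0 0; -23 0 -108 0 0 0"}}

```text
time: 14.65
ee_pos: [0.6354, -0.0162, 0.294]
tool_rot: [-180.0, 12.0, -11.5]
contact_force: [0.0, 0.1, -4.0]
finger_gap: 0.015
```

>>> {"fn": "servo_tool", "kwargs": {"increments": "-5 -4 1 0 0 -0.006; -15 -12 3 -0.004 -0.002 -0.018; -29 -25 5 -0.008 -0.004 -0.035; -49 -41 9 -0.014 -0.007 -0.058; -68 -58 13 -0.019 -0.01 -0.082; -88 -74 16 -0.024 -0.013 -0.105; -107 -91 20 -0.03 -0.016 -0.128; -127 -107 23 -0.035 -0.019 -0.152; -146 -124 27 -0.041 -0.022 -0.175; -165 -140 30 -0.046 -0.024 -0.198; -185 -157 34 -0.051 -0.027 -0.222; -204 -173 38 -0.057 -0.03 -0.245"}}

```text
time: 15.85
ee_pos: [0.4648, 0.196, 0.2991]
tool_rot: [180.0, 13.8, 3.1]
contact_force: [0.2, 0.5, -4.7]
finger_gap: 0.0147
```

>>> {"fn": "servo_tool", "kwargs": {"increments": "-11 -16 2 -0.004 -0.002 -0.018; -18 -26 4 -0.007 -0.004 -0.029; -22 -31 5 -0.008 -0.004 -0.035; -22 -31 5 -0.008 -0.004 -0.035; -22 -31 5 -0.008 -0.004 -0.035"}}

```text
time: 16.35
ee_pos: [0.4429, 0.2236, 0.2994]
tool_rot: [180.0, 14.0, 4.9]
contact_force: [0.1, -0.7, -3.7]
finger_gap: 0.015
```

```bash
python3 - <<'E'
from h import *
s=sensors.sense(); print(s["joints"].round(1),s["contact_force"].round(1),s["ee_pos"].round(3),s["tool_rot"].round(1))
im,d=grab("side"); im2,_=grab("top")
u,v=proj("side",s["ee_pos"]).astype(int); a=im[max(v-60,0):v+140,max(u-100,0):][:,:200]
u,v=proj("top",(.6326,-.0156,.02)).astype(int); b=im2[v-75:v+75,u-75:u+75]
cv2.imwrite("pics/c7.png",np.hstack([cv2.resize(x,(400,400),interpolation=cv2.INTER_CUBIC) for x in (a,b)])[:,:,::-1])
E
```

```text
[ -19.    22.1  -14.7   95.5   -1.1   75.4 -117.9] [ 0.1 -0.7 -3.7] [0.443 0.224 0.299] [180.   14.    4.9]
```

View pics/c7.png

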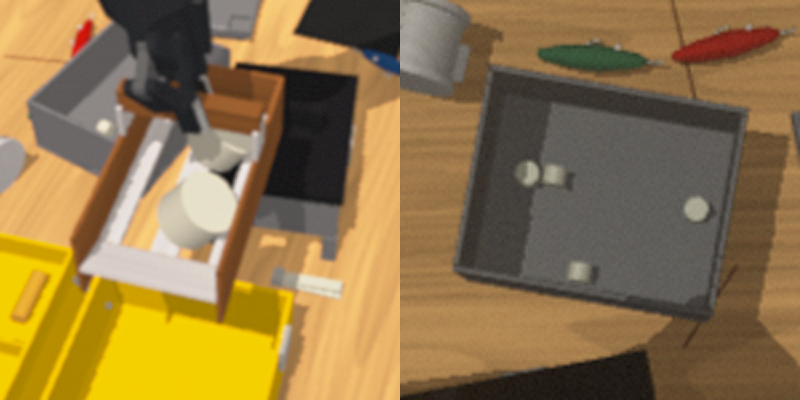

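```bash
python3 - <<'E'
from h import *
s=sensors.sense(); im2,_=grab("top")
u,v=proj("top",s["ee_pos"]).astype(int); a=im2[v-80:v+80,u-100:u+100]
im,_=grab("side"); u,v=proj("side",s["ee_pos"]).astype(int); b=im[v-30:v+80,u-60:u+60]
cv2.imwrite("pics/c8.png",np.hstack([cv2.resize(a,(400,320),interpolation=cv2.INTER_CUBIC),cv2.resize(b,(400,320),interpolation=cv2.INTER_CUBIC)])[:,:,::-1])
E
```

```text
(no output)
```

View pics/c8.png

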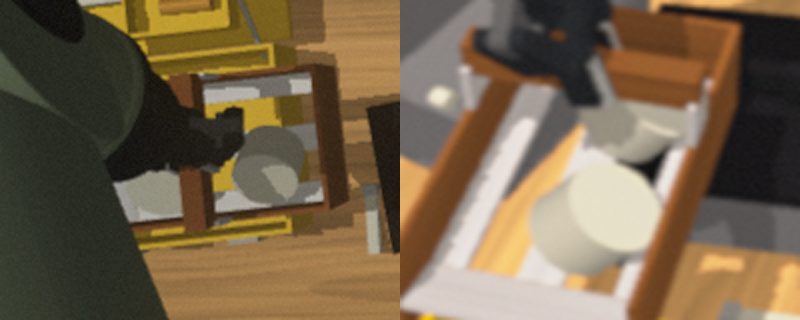

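```bash
python3 - <<'E'
from h import *
s=sensors.sense()
g=s["ee_pos"]+np.array([0,0,.0187]); y=np.radians(5)
X=np.array([np.cos(y),np.sin(y),0]);Y=np.array([-np.sin(y),np.cos(y),0])
for n in("side","top"):
    D=[];
    for k in range(4): im,d=grab(n); D.append(d)
    W=cloud(n,np.median(D,0)); P=(W-g)*1000; L=np.stack([P@X,P@Y,P[...,2]+105],-1)
    hsv=cv2.cvtColor(im,cv2.COLOR_RGB2HSV)
    pale=(hsv[...,1]<70)&(hsv[...,2]>80)
    m=pale&(np.abs(L[...,0])<52)&(L[...,1]>-84)&(L[...,1]<84)&(L[...,2]>28)&(L[...,2]<90)
    k,lab,st,c=cv2.connectedComponentsWithStats(m.astype(np.uint8))
    for i in range(1,k):
        if st[i,4]>60:
            q=L[lab==i]; print(n,st[i],"mean",q.mean(0).round(0),"min",np.percentile(q,3,axis=0).round(0),"max",np.percentile(q,97,axis=0).round(0))
            # planes via local normals
            for it in range(2):
                best=None;rg=np.random.default_rng(0)
                for _ in range(300):
                    a,b,cc=q[rg.choice(len(q),3,False)]; nn=np.cross(b-a,cc-a); l=np.linalg.norm(nn)
                    if l<100: continue
                    nn/=l; w=abs((q-a)@nn)<1.5
                    if best is None or w.sum()>best[0].sum(): best=(w,nn)
                w,nn=best; print("  plane",w.sum(),(nn*np.sign(nn[2])).round(2),"centre",q[w].mean(0).round(0)); q=q[~w]
                if len(q)<60: break
E
```

```text
side [298 265  39  18 491] mean [-16. -12.  49.] min [-49. -28.  30.] max [14. 13. 87.]
  plane 184 [0.2  0.96 0.19] centre [ -6. -11.  44.]
  plane 130 [-0.6   0.01  0.8 ] centre [-25. -20.  48.]
side [ 284  287   40   36 1054] mean [-12.  57.  49.] min [-36.  28.  32.] max [16. 75. 64.]
  plane 654 [-0.58  0.03  0.81] centre [-20.  50.  52.]
  plane 188 [0.4  0.87 0.27] centre [ 1. 71. 43.]
top [ 158  265   35   39 1093] mean [-10. -38.  51.] min [-38. -60.  35.] max [ 17. -14.  65.]
  plane 657 [-0.59 -0.    0.81] centre [-21. -35.  52.]
  plane 195 [ 0.76 -0.28  0.59] centre [  9. -42.  51.]
top [105 287  28  22 486] mean [-22.  53.  51.] min [-39.  35.  38.] max [-7. 73. 62.]
  plane 480 [-0.58 -0.    0.81] centre [-22.  53.  51.]
```

```bash
python3 - <<'E'
from plan import *
p,R=now(); p,R=rows(p,R,[634,-16,294],down(-11.5,14),15)
p,R=rows(p,R,[640,-17,208],down(-11.5,30),11)
E
```

```text
3 5 -1 0.001 0 0.006; 10 16 -2 0.004 0 0.017; 21 32 -4 0.009 0 0.035; 35 53 -7 0.015 0 0.058; 48 75 -10 0.02 0 0.081; 62 96 -13 0.026 0 0.105; 76 117 -16 0.032 0 0.128; 90 139 -19 0.038 0 0.151; 104 160 -22 0.044 0 0.175; 118 181 -25 0.049 0 0.198; 132 203 -28 0.055 0 0.221; 145 224 -31 0.061 0 0.244

14 13 -3 0.004 0 0.017; 23 21 -5 0.007 0 0.029; 28 26 -6 0.009 0 0.035

1 0 3 0 -0.009 0; 3 0 8 0 -0.026 0; 5 0 15 0 -0.052 0; 8 0 26 0 -0.087 0; 12 0 36 0 -0.122 0; 15 0 46 0 -0.157 0; 18 0 56 0 -0.192 0; 22 0 67 0 -0.227 0; 24 0 74 0 -0.253 0; 26 0 79 0 -0.271 0; 27 0 82 0 -0.279 0
```

>>> {"fn": "servo_tool", "kwargs": {"increments": "3 5 -1 0.001 0 0.006; 10 16 -2 0.004 0 0.017; 21 32 -4 0.009 0 0.035; 35 53 -7 0.015 0 0.058; 48 75 -10 0.02 0 0.081; 62 96 -13 0.026 0 0.105; 76 117 -16 0.032 0 0.128; 90 139 -19 0.038 0 0.151; 104 160 -22 0.044 0 0.175; 118 181 -25 0.049 0 0.198; 132 203 -28 0.055 0 0.221; 145 224 -31 0.061 0 0.244"}}

```text
time: 18.15
ee_pos: [0.6106, 0.0114, 0.2941]
tool_rot: [180.0, 14.0, -9.6]
contact_force: [0.6, 0.0, -4.0]
finger_gap: 0.0147
```

>>> {"fn": "servo_tool", "kwargs": {"increments": "14 13 -3 0.004 0 0.017; 23 21 -5 0.007 0 0.029; 28 26 -6 0.009 0 0.035; 28 26 -6 0.009 0 0.035"}}

```text
time: 18.55
ee_pos: [0.6337, -0.0171, 0.2932]
tool_rot: [180.0, 14.0, -11.6]
contact_force: [-0.2, 0.2, -5.3]
finger_gap: 0.0153
```

>>> {"fn": "servo_tool", "kwargs": {"increments": "1 0 3 0 -0.009 0; 3 0 8 0 -0.026 0; 5 0 15 0 -0.052 0; 8 0 26 0 -0.087 0; 12 0 36 0 -0.122 0; 15 0 46 0 -0.157 0; 18 0 56 0 -0.192 0; 22 0 67 0 -0.227 0; 24 0 74 0 -0.253 0; 26 0 79 0 -0.271 0; 27 0 82 0 -0.279 0; 27 0 82 0 -0.279 0"}}

```text
time: 19.75
ee_pos: [0.6397, -0.0174, 0.207]
tool_rot: [-180.0, 30.0, -11.5]
contact_force: [-0.1, -0.1, -3.6]
finger_gap: 0.0149
```

>>> {"fn": "servo_tool", "kwargs": {"increments": "10 0 -6 0 0 0; -10 0 6 0 0 0; 10 0 -6 0 0 0; -10 0 6 0 0 0; 10 0 -6 0 0 0; 0 0 0 0 0 0; 0 0 0 0 0 0"}}

```text
time: 20.45
ee_pos: [0.6394, -0.0172, 0.2083]
tool_rot: [-180.0, 29.9, -11.5]
contact_force: [-0.2, 0.1, -3.7]
finger_gap: 0.0153
```

```bash
python3 tilt.py c9
```

```text
F [ 0.26  0.19 -4.12] [0.4  0.52 0.4 ] [ 0.6399 -0.0175  0.2077] [-180.    30.   -11.5]
[-52.2  71.1  73.9]
[57.1 71.6 49.9]
roll, +x up: -12.079783836854805
```

View pics/c9.png

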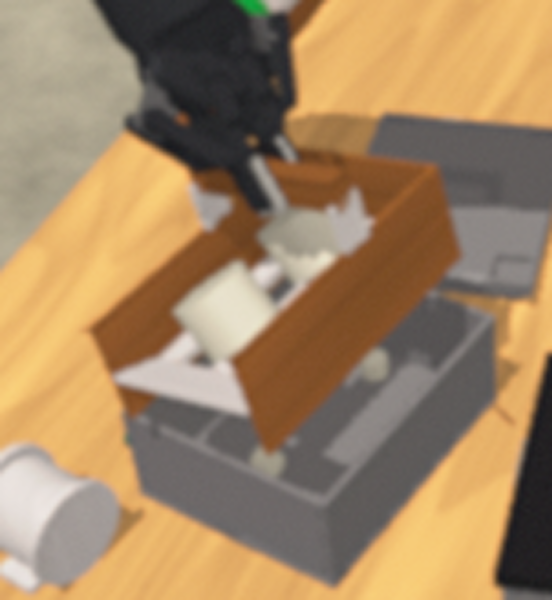

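```bash
cat > floats.py <<'E'
import sys
from h import *
from scipy.spatial.transform import Rotation as Ro
roll=float(sys.argv[1]); s=sensors.sense()   # roll: sieve +x-up angle
Rt=Ro.from_euler("xyz",s["tool_rot"],degrees=True)
g=s["ee_pos"]+Rt.apply([0,0,-.0187])
Rs=Ro.from_euler("zy",[s["tool_rot"][2],0],degrees=True)
Rs=Ro.from_euler("z",s["tool_rot"][2],degrees=True)*Ro.from_euler("y",-roll,degrees=True)
D=[]
for k in range(4): im,d=grab("side"); D.append(d)
W=cloud("side",np.median(D,0)); L=Rs.inv().apply((W-g).reshape(-1,3)).reshape(W.shape)*1000+[0,0,105]
hsv=cv2.cvtColor(im,cv2.COLOR_RGB2HSV); pale=(hsv[...,1]<75)&(hsv[...,2]>80)
m=pale&(np.abs(L[...,0])<53)&(L[...,1]>-84)&(L[...,1]<86)&(L[...,2]>28)&(L[...,2]<84)
k,lab,st,c=cv2.connectedComponentsWithStats(m.astype(np.uint8))
for i in range(1,k):
    if st[i,4]<25: continue
    q=L[lab==i]; print(st[i],"min",np.percentile(q,3,axis=0).round(0),"max",np.percentile(q,97,axis=0).round(0))
    rg=np.random.default_rng(0)
    for it in range(2):
        if len(q)<60: break
        best=None
        for _ in range(300):
            a,b,cc=q[rg.choice(len(q),3,False)]; nn=np.cross(b-a,cc-a); l=np.linalg.norm(nn)
            if l<60: continue
            nn/=l; w=abs((q-a)@nn)<1.5
            if best is None or w.sum()>best[0].sum(): best=(w,nn)
        w,nn=best; print("  plane",w.sum(),(nn*np.sign(nn[2])).round(2),"centre",q[w].mean(0).round(0)); q=q[~w]
E
python3 floats.py -12
```

```text
[256 196  24  17 282] min [ -9. -34.  30.] max [39. -6. 62.]
  plane 120 [-0.5   0.79  0.36] centre [  7. -14.  46.]
  plane 60 [-0.84  0.27  0.47] centre [ -1. -26.  47.]
[233 211  28  24 416] min [-8. 34. 30.] max [38. 77. 62.]
  plane 139 [-0.58  0.76  0.3 ] centre [ 6. 69. 45.]
  plane 105 [-0.86  0.05  0.51] centre [-1. 52. 49.]
```

```bash
python3 - <<'E'
from plan import *
p,R=now(); p,R=rows(p,R,[636,-16,294],down(-11.5,17),10)
p,R=rows(p,R,[442,225,300],down(5,17),15)
E
```

```text
-2 0 -3 0 0.008 0; -5 0 -8 0 0.024 0; -10 0 -16 0 0.049 0; -17 0 -26 0 0.081 0; -23 0 -36 0 0.113 0; -30 0 -47 0 0.146 0; -37 -1 -57 0 0.178 0; -42 -1 -65 0 0.202 0; -45 -1 -70 0 0.218 0; -47 -1 -73 0 0.227 0

-5 -4 1 -0.002 0 -0.006; -14 -12 4 -0.005 0 -0.017; -29 -25 8 -0.011 0 -0.034; -48 -41 13 -0.018 0 -0.057; -67 -58 19 -0.025 0 -0.08; -86 -74 24 -0.032 0 -0.103; -105 -91 29 -0.039 0 -0.126; -124 -107 35 -0.046 0 -0.149; -143 -123 40 -0.053 0 -0.172; -163 -140 45 -0.06 0 -0.195; -182 -156 51 -0.067 0 -0.218; -201 -173 56 -0.074 0 -0.241

-11 -16 3 -0.005 0 -0.017; -18 -26 5 -0.009 0 -0.029; -22 -31 6 -0.011 0 -0.034
```

>>> {"fn": "servo_tool", "kwargs": {"increments": "-1 0 1 0 0.03 0; -2 0 2 0 0.08 0; -3 0 3 0 0.14 0; -4 0 3 0 0.2 0; -4 0 3 0 0.227 0; -4 0 3 0 0.227 0; -4 7 3 0 0.227 0; -4 -7 3 0 0.227 0; -4 7 3 0 0.227 0; -4 -7 3 0 0.227 0; -4 0 3 0 0.227 0; -4 0 3 0 0.227 0"}}

```text
time: 22.15
ee_pos: [0.6348, -0.0175, 0.2065]
tool_rot: [180.0, 17.0, -11.5]
contact_force: [-0.3, -0.3, -3.9]
finger_gap: 0.0147
```

>>> {"fn": "servo_tool", "kwargs": {"increments": "11 0 -3 0 0 0; -11 0 3 0 0 0; 11 0 -3 0 0 0; -11 0 3 0 0 0; 11 0 -3 0 0 0; -11 0 3 0 0 0; 0 0 0 0 0 0; 0 0 0 0 0 0"}}

```text
time: 22.95
ee_pos: [0.6353, -0.017, 0.2066]
tool_rot: [180.0, 17.0, -11.5]
contact_force: [-0.2, -0.7, -4.1]
finger_gap: 0.015
```

```bash
python3 tilt.py c10; python3 floats.py 0
```

```text
F [-0.02 -0.16 -3.78] [0.64 0.26 0.23] [ 0.6348 -0.0165  0.2069] [-180.    17.   -11.5]
[-46.5  69.9  62.5]
[65.6 69.9 66.2]
roll, +x up: 1.8841112275920253
[255 196  32  17 253] min [-53. -37.  29.] max [35. 11. 78.]
  plane 101 [-0.74  0.62  0.24] centre [  4. -21.  42.]
  plane 68 [0.06 1.   0.02] centre [ 17. -13.  45.]
[230 208  28  25 508] min [-6. 32. 29.] max [46. 77. 61.]
  plane 215 [0.26 0.   0.96] centre [26. 52. 55.]
  plane 123 [-0.79  0.58  0.21] centre [ 3. 65. 44.]
```

>>> {"fn": "servo_tool", "kwargs": {"increments": "-1 0 -3 0 0 0; -2 0 -9 0 0 0; -5 0 -18 0 0 0; -9 0 -30 0 0 0; -13 0 -43 0 0 0; -17 0 -56 0 0 0; -20 0 -67 0 0 0; -23 0 -76 0 0 0; -25 0 -82 0 0 0; -25 0 -84 0 0 0; -25 0 -84 0 0 0"}}

```text
time: 24.55
ee_pos: [0.6355, -0.0166, 0.2944]
tool_rot: [-180.0, 17.0, -11.5]
contact_force: [0.4, 0.4, -4.3]
finger_gap: 0.0151
```

>>> {"fn": "servo_tool", "kwargs": {"increments": "-5 -4 1 -0.002 0 -0.006; -14 -12 4 -0.005 0 -0.017; -29 -25 8 -0.011 0 -0.034; -48 -41 13 -0.018 0 -0.057; -67 -58 19 -0.025 0 -0.08; -86 -74 24 -0.032 0 -0.103; -105 -91 29 -0.039 0 -0.126; -124 -107 35 -0.046 0 -0.149; -143 -123 40 -0.053 0 -0.172; -163 -140 45 -0.06 0 -0.195; -182 -156 51 -0.067 0 -0.218; -201 -173 56 -0.074 0 -0.241"}}

```text
time: 25.75
ee_pos: [0.4637, 0.1956, 0.2996]
tool_rot: [180.0, 17.0, 3.1]
contact_force: [0.7, 0.6, -5.3]
finger_gap: 0.015
```

>>> {"fn": "servo_tool", "kwargs": {"increments": "-11 -16 3 -0.005 0 -0.017; -18 -26 5 -0.009 0 -0.029; -22 -31 6 -0.011 0 -0.034; -22 -31 6 -0.011 0 -0.034; -22 -31 6 -0.011 0 -0.034"}}

```text
time: 26.25
ee_pos: [0.4416, 0.2235, 0.3002]
tool_rot: [179.9, 17.0, 4.9]
contact_force: [0.7, 0.6, -4.5]
finger_gap: 0.0148
```

```bash
python3 floats.py 0; python3 - <<'E'
from h import *
s=sensors.sense(); print(s["joints"].round(1),s["ee_pos"].round(3),s["tool_rot"].round(1))
im,d=grab("side"); im2,_=grab("top")
u,v=proj("side",s["ee_pos"]).astype(int); a=im[v-40:v+110,u-75:u+75]
u,v=proj("top",(.6326,-.0156,.02)).astype(int); b=im2[v-75:v+75,u-75:u+75]
cv2.imwrite("pics/c11.png",np.hstack([cv2.resize(x,(400,400),interpolation=cv2.INTER_CUBIC) for x in (a,b)])[:,:,::-1])
E
```

```text
[280 260  36  19 364] min [ -6. -34.  29.] max [ 45. -12.  56.]
  plane 152 [-0.35  0.92  0.14] centre [ 15. -15.  41.]
  plane 71 [ 0.34 -0.01  0.94] centre [ 36. -20.  52.]
[331 265   6  17  47] min [-53. -11.  64.] max [-49.  12.  83.]
[ 262  283   39   37 1047] min [-4. 31. 30.] max [48. 77. 62.]
  plane 568 [0.32 0.01 0.95] centre [28. 52. 55.]
  plane 212 [-0.62  0.75  0.23] centre [ 7. 69. 43.]
[ -18.9   23.7  -14.3   93.6   -2.2   78.4 -117.2] [0.442 0.224 0.3  ] [179.9  17.    4.9]
```

View pics/c11.png

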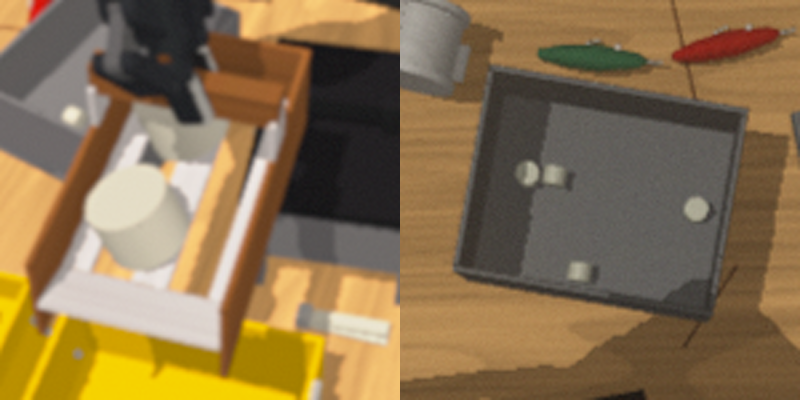

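```bash
python3 - <<'E'
from plan import *
p,R=now(); p,R=rows(p,R,[435,203,248],down(5,17,25),10)
p,R=rows(p,R,[435,243,250],down(5,17,48),8)
E
```

```text
0 1 2 -0.015 0 0.005; 1 2 6 -0.045 0 0.014; 2 4 11 -0.089 0 0.027; 3 7 19 -0.149 0 0.045; 4 10 26 -0.208 0 0.063; 5 13 34 -0.268 0 0.081; 6 16 41 -0.327 0 0.1; 7 18 47 -0.372 0 0.113; 7 20 50 -0.402 0 0.122; 7 20 52 -0.417 0 0.127

0 -2 -1 -0.019 0 0.006; 0 -5 -3 -0.058 0 0.018; -1 -11 -6 -0.115 0 0.035; -1 -18 -9 -0.192 0 0.059; -1 -25 -13 -0.269 0 0.082; -2 -30 -16 -0.326 0 0.1; -2 -34 -18 -0.365 0 0.111; -2 -35 -19 -0.384 0 0.117
```

>>> {"fn": "servo_tool", "kwargs": {"increments": "0 1 2 -0.015 0 0.005; 1 2 6 -0.045 0 0.014; 2 4 11 -0.089 0 0.027; 3 7 19 -0.149 0 0.045; 4 10 26 -0.208 0 0.063; 5 13 34 -0.268 0 0.081; 6 16 41 -0.327 0 0.1; 7 18 47 -0.372 0 0.113; 7 20 50 -0.402 0 0.122; 7 20 52 -0.417 0 0.127; 7 20 52 -0.417 0 0.127"}}

```text
time: 27.65
ee_pos: [0.4342, 0.2039, 0.2483]
tool_rot: [154.0, 15.4, -2.3]
contact_force: [-0.6, 0.5, -4.3]
finger_gap: 0.0152
```

>>> {"fn": "servo_tool", "kwargs": {"increments": "0 -2 -1 -0.019 0 0.006; 0 -5 -3 -0.058 0 0.018; -1 -11 -6 -0.115 0 0.035; -1 -18 -9 -0.192 0 0.059; -1 -25 -13 -0.269 0 0.082; -2 -30 -16 -0.326 0 0.1; -2 -34 -18 -0.365 0 0.111; -2 -35 -19 -0.384 0 0.117; -2 -35 -19 -0.384 0 0.117; -2 -35 -19 -0.384 0 0.117; -2 -35 -19 -0.384 0 0.117; -2 -35 -19 -0.384 0 0.117"}}

```text
time: 28.85
ee_pos: [0.4348, 0.2428, 0.2512]
tool_rot: [130.8, 11.2, -7.8]
contact_force: [0.1, -1.0, -3.6]
finger_gap: 0.0153
```

```bash
python3 - <<'E'
from h import *
s=sensors.sense(); print(s["joints"].round(1),s["contact_force"].round(1))
im,d=grab("side"); im2,_=grab("top")
u,v=proj("side",s["ee_pos"]).astype(int); a=im[max(v-60,0):v+140,max(u-100,0):][:,:200]
u,v=proj("top",(.44,.28,.15)).astype(int); b=im2[v-100:v+100,max(u-100,0):][:,:200]
cv2.imwrite("pics/c12.png",np.hstack([cv2.resize(x,(400,400),interpolation=cv2.INTER_CUBIC) for x in (a,b)])[:,:,::-1])
E
```

```text
[ -51.    43.     4.5   83.5   17.1   99.9 -143.3] [ 0.1 -1.  -3.6]
```

View pics/c12.png

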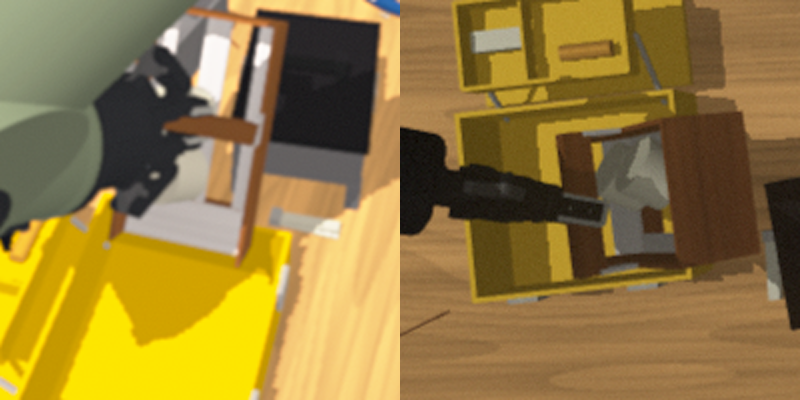

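>>> {"fn": "servo_tool", "kwargs": {"increments": "0 0 0 -0.014 0.052 -0.045; 0 0 0 -0.027 0.104 -0.09; 0 10 0 -0.027 0.104 -0.09; 0 -10 0 -0.027 0.104 -0.09; 0 10 0 -0.027 0.104 -0.09; 0 0 0 -0.027 0.104 -0.09; 12 0 0 -0.027 0.104 -0.09; -12 0 0 -0.027 0.104 -0.09; 12 0 0 -0.027 0.104 -0.09; -12 0 0 -0.027 0.104 -0.09; 0 0 0 -0.027 0.104 -0.09; 0 0 0 -0.027 0.104 -0.09"}}

```text
time: 30.15
ee_pos: [0.4359, 0.2426, 0.2508]
tool_rot: [130.7, 11.2, 0.2]
contact_force: [0.3, -0.5, -3.6]
finger_gap: 0.0148
```

```bash
cat > pour.py <<'E'
import sys
from h import *
s=sensors.sense(); print(s["joints"].round(1),s["contact_force"].round(1),s["ee_pos"].round(3),s["tool_rot"].round(1))
im,d=grab("side"); im2,d2=grab("top")
for n,i,D in(("side",im,d),("top",im2,d2)):
    W=cloud(n,D)*1000; hsv=cv2.cvtColor(i,cv2.COLOR_RGB2HSV); pale=(hsv[...,1]<90)&(hsv[...,2]>70)
    m=pale&(W[...,0]>345)&(W[...,0]<540)&(W[...,1]>60)&(W[...,1]<445)&(W[...,2]<330)&(W[...,2]>8)
    k,lab,st,c=cv2.connectedComponentsWithStats(m.astype(np.uint8))
    for j in range(1,k):
        if st[j,4]>150: q=W[lab==j]; print(n,st[j],np.median(q,0).round(0),np.percentile(q,3,axis=0).round(0),np.percentile(q,97,axis=0).round(0))
u,v=proj("side",(.44,.28,.15)).astype(int); a=im[max(v-110,0):v+90,max(u-100,0):][:,:200]
u,v=proj("top",(.44,.28,.15)).astype(int); b=im2[v-100:v+100,max(u-100,0):][:,:200]
cv2.imwrite(f"pics/{sys.argv[1]}.png",np.hstack([cv2.resize(x,(400,400),interpolation=cv2.INTER_CUBIC) for x in (a,b)])[:,:,::-1])
E
python3 pour.py c13
```

```text
[ -54.    41.5    5.3   86.7   20.7   96.5 -139.5] [ 0.3 -0.5 -3.6] [0.436 0.243 0.251] [130.7  11.2   0.2]
side [323 241  14  50 473] [422. 160. 234.] [395.  97. 109.] [457. 232. 264.]
side [300 259  13  31 244] [455. 184. 228.] [429. 165. 211.] [467. 265. 311.]
side [ 269  299   65   58 1934] [432. 260. 138.] [394. 205. 124.] [484. 351. 274.]
side [335 301  39  21 596] [384. 123.  69.] [347. 116.  43.] [419. 129.  95.]
side [248 424  29  24 501] [456. 412.  54.] [440. 394.  26.] [477. 427.  58.]
side [298 429  28  31 606] [373. 400.  54.] [355. 375.  44.] [390. 416.  58.]
top [ 122  241   61   66 1421] [445. 256. 139.] [395. 209. 125.] [499. 287. 268.]
top [ 87 259  27  11 230] [470. 400.  51.] [460. 388.  31.] [479. 433.  59.]
top [ 96 300  27  21 516] [374. 387.  52.] [355. 370.  19.] [391. 414.  58.]
```

```bash
python3 - <<'E'
from plan import *
p,R=now(); p,R=rows(p,R,[450,215,310],down(5,18.5),10)
p,R=rows(p,R,[530,-70,300],down(0,18.5),11)
p,R=rows(p,R,[409,-355,260],down(-2,18.5),11)
p,R=rows(p,R,[409,-355,105],down(-2,18.5),11)
E
```

```text
0 2 -1 0.03 -0.003 -0.005; 0 7 -2 0.09 -0.009 -0.014; 1 14 -4 0.179 -0.018 -0.028; 1 23 -7 0.299 -0.03 -0.046; 1 32 -9 0.418 -0.042 -0.065; 2 41 -12 0.538 -0.053 -0.084; 2 51 -15 0.658 -0.065 -0.102; 3 58 -17 0.747 -0.074 -0.116; 3 62 -18 0.807 -0.08 -0.125; 3 65 -19 0.837 -0.083 -0.13

2 9 0 0.001 0 0.003; 5 27 -1 0.003 0 0.008; 10 55 -1 0.005 0 0.016; 17 91 -2 0.009 0 0.026; 24 127 -3 0.012 0 0.036; 31 164 -4 0.016 0 0.047; 38 200 -5 0.019 0 0.057; 45 236 -6 0.022 0 0.067; 50 264 -7 0.025 0 0.075; 53 282 -8 0.027 0 0.08; 55 291 -8 0.028 0 0.083

-3 9 2 0 0 0.001; -10 27 7 0.001 0 0.003; -19 53 14 0.002 0 0.006; -32 89 24 0.003 0 0.01; -45 125 33 0.005 0 0.014; -57 160 43 0.006 0 0.019; -70 196 52 0.008 0 0.023; -83 232 62 0.009 0 0.027; -92 258 69 0.01 0 0.03; -99 276 74 0.011 0 0.032; -102 285 76 0.011 0 0.033

2 0 5 0 0 0; 5 0 14 0 0 0; 9 0 28 0 0 0; 15 0 46 0 0 0; 22 0 64 0 0 0; 28 0 83 0 0 0; 34 0 101 0 0 0; 40 0 119 0 0 0; 45 0 133 0 0 0; 48 0 142 0 0 0; 49 0 147 0 0 0
```

>>> {"fn": "servo_tool", "kwargs": {"increments": "0 2 -1 0.03 -0.003 -0.005; 0 7 -2 0.09 -0.009 -0.014; 1 14 -4 0.179 -0.018 -0.028; 1 23 -7 0.299 -0.03 -0.046; 1 32 -9 0.418 -0.042 -0.065; 2 41 -12 0.538 -0.053 -0.084; 2 51 -15 0.658 -0.065 -0.102; 3 58 -17 0.747 -0.074 -0.116; 3 62 -18 0.807 -0.08 -0.125; 3 65 -19 0.837 -0.083 -0.13; 3 65 -19 0.837 -0.083 -0.13; 3 65 -19 0.837 -0.083 -0.13"}}

```text
time: 31.45
ee_pos: [0.4494, 0.2157, 0.3105]
tool_rot: [180.0, 18.5, 5.1]
contact_force: [0.8, -0.7, -4.2]
finger_gap: 0.0151
```

>>> {"fn": "servo_tool", "kwargs": {"increments": "2 9 0 0.001 0 0.003; 5 27 -1 0.003 0 0.008; 10 55 -1 0.005 0 0.016; 17 91 -2 0.009 0 0.026; 24 127 -3 0.012 0 0.036; 31 164 -4 0.016 0 0.047; 38 200 -5 0.019 0 0.057; 45 236 -6 0.022 0 0.067; 50 264 -7 0.025 0 0.075; 53 282 -8 0.027 0 0.08; 55 291 -8 0.028 0 0.083; 55 291 -8 0.028 0 0.083"}}

```text
time: 32.65
ee_pos: [0.53, -0.0702, 0.3004]
tool_rot: [-180.0, 18.5, 0.0]
contact_force: [0.6, 0.9, -3.8]
finger_gap: 0.0147
```

>>> {"fn": "servo_tool", "kwargs": {"increments": "-3 9 2 0 0 0.001; -10 27 7 0.001 0 0.003; -19 53 14 0.002 0 0.006; -32 89 24 0.003 0 0.01; -45 125 33 0.005 0 0.014; -57 160 43 0.006 0 0.019; -70 196 52 0.008 0 0.023; -83 232 62 0.009 0 0.027; -92 258 69 0.01 0 0.03; -99 276 74 0.011 0 0.032; -102 285 76 0.011 0 0.033; -102 285 76 0.011 0 0.033"}}

```text
time: 33.85
ee_pos: [0.4085, -0.3555, 0.2608]
tool_rot: [-180.0, 18.5, -2.0]
contact_force: [0.6, 0.6, -3.6]
finger_gap: 0.0147
```

```bash
python3 tilt.py c14;  python3 - <<'E'
from h import *
im,d=grab("top"); H=cloud("top",d)[...,2]*1000
hsv=cv2.cvtColor(im,cv2.COLOR_RGB2HSV); print("mat",rect("top",(hsv[...,2]<60)&box(395,225,540,330),.004))
def rg(lo,hi,b): return (H>lo)&(H<hi)&box(*b)
print("lure",rect("top",rg(95,118,(195,220,360,355)),.11))
print("lurebar",rect("top",rg(132,150,(195,220,360,355)),.142))
E
```

```text
F [ 0.03  0.24 -3.63] [0.53 0.55 0.31] [ 0.41   -0.3539  0.2609] [-180.    18.5   -1.8]
[-46.7  71.6  65.2]
[65.7 70.7 64.6]
roll, +x up: -0.2675107560437205
mat [ 415.8 -376.1  185.   288.7   -1.9]
lure [396.1  35.2 147.4 184.    9.2]
lurebar [396.2  34.7  15.   80.  -80.9]
```

>>> {"fn": "servo_tool", "kwargs": {"increments": "2 0 5 0 0 0; 5 0 14 0 0 0; 9 0 28 0 0 0; 15 0 46 0 0 0; 22 0 64 0 0 0; 28 0 83 0 0 0; 34 0 101 0 0 0; 40 0 119 0 0 0; 45 0 133 0 0 0; 48 0 142 0 0 0; 49 0 147 0 0 0; 49 0 147 0 0 0"}}

```text
time: 35.4
ee_pos: [0.409, -0.3546, 0.1055]
tool_rot: [-180.0, 18.5, -1.9]
contact_force: [-0.2, 1.0, -2.4]
finger_gap: 0.0152
```

>>> {"fn": "servo_tool", "kwargs": {"increments": "1 0 3 0 0 0; 2 0 6 0 0 0; 3 0 8 0 0 0; 3 0 10 0 0 0; 4 0 12 0 0 0; 4 0 12 0 0 0"}}

```text
time: 36.0
ee_pos: [0.409, -0.3546, 0.0946]
tool_rot: [-180.0, 18.5, -1.9]
contact_force: [-3.7, 6.6, 24.6]
finger_gap: 0.0148
```

>>> {"fn": "servo_tool", "kwargs": {"increments": "0 0 -1 0 0 0; 0 0 -1 0 0 0; 0 0 -1 0 0 0; 0 0 -1 0 0 0; 0 0 -1 0 0 0; 0 0 -5 0 0 0; 0 0 -20 0 0 0; 0 0 -45 0 0 0; 0 0 -80 0 0 0; 0 0 -115 0 0 0; 0 0 -145 0 0 0; 0 0 -160 0 0 0", "grip": 85}}

```text
time: 37.2
ee_pos: [0.4613, -0.3567, 0.2476]
tool_rot: [180.0, 18.3, -1.9]
contact_force: [0.3, -0.8, -0.7]
finger_gap: 0.0848
```

```bash
python3 - <<'E'
from h import *
from plan import *
s=sensors.sense(); print(s["ee_pos"].round(4),s["tool_rot"].round(1),s["finger_gap"])
im,d=grab("top"); H=cloud("top",d)[...,2]*1000; im1,_=grab("side")
def rg(lo,hi,b): return (H>lo)&(H<hi)&box(*b)
print("lid",rect("top",rg(15,60,(362,110,510,232)),.024)); print("lidbar",rect("top",rg(46,60,(380,120,500,230)),.054))
print("tub",rect("top",rg(66,92,(235,120,365,235)),.08))
print("lurebar",rect("top",rg(132,150,(195,220,360,355)),.142))
print("sbar",rect("top",rg(105,130,(400,235,530,320)),.12))
u,v=proj("top",(.42,-.34,.0)).astype(int); a=im[v-80:v+80,u-80:u+80]
b=im1[145:255,330:440]; c=im[215:335,60:205]
cv2.imwrite("pics/c15.png",np.hstack([cv2.resize(x,(266,300),interpolation=cv2.INTER_CUBIC) for x in (a,b,c)])[:,:,::-1])
p,R=now(); p,R=rows(p,R,[637,-280,200],down(9.5),10)
E
```

```text
[ 0.4613 -0.3567  0.2476] [180.   18.3  -1.9] 0.0848307958128546
lid [ 637.5 -280.   160.3  202.1    9.7]
lidbar [ 637.4 -279.5   16.6   80.7  -80.7]
tub [632.5 -15.6 160.8 199.6 -11.5]
lurebar [396.2  34.6  15.2  80.  -80.9]
sbar [ 417.9 -352.8   20.9  113.9   87.8]
6 -3 0 -0.001 0.011 -0.007; 19 -9 -1 -0.003 0.034 -0.021; 38 -18 -2 -0.007 0.068 -0.042; 64 -29 -4 -0.011 0.114 -0.07; 90 -41 -5 -0.016 0.16 -0.099; 115 -53 -6 -0.02 0.205 -0.127; 141 -65 -8 -0.024 0.251 -0.155; 160 -74 -9 -0.028 0.285 -0.176; 173 -80 -10 -0.03 0.308 -0.19; 179 -83 -10 -0.031 0.319 -0.197
```

View pics/c15.png

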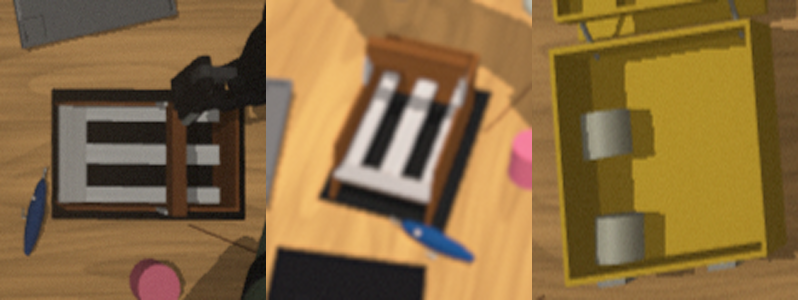

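Sieve is empty and upright on the mat, and both large floats are in the tackle box. Next the lid.

>>> {"fn": "servo_tool", "kwargs": {"increments": "6 -3 0 -0.001 0.011 -0.007; 19 -9 -1 -0.003 0.034 -0.021; 38 -18 -2 -0.007 0.068 -0.042; 64 -29 -4 -0.011 0.114 -0.07; 90 -41 -5 -0.016 0.16 -0.099; 115 -53 -6 -0.02 0.205 -0.127; 141 -65 -8 -0.024 0.251 -0.155; 160 -74 -9 -0.028 0.285 -0.176; 173 -80 -10 -0.03 0.308 -0.19; 179 -83 -10 -0.031 0.319 -0.197; 179 -83 -10 -0.031 0.319 -0.197"}}

```text
time: 38.4
ee_pos: [0.6356, -0.2788, 0.197]
tool_rot: [-179.9, 0.2, 9.5]
contact_force: [-0.3, 0.2, -0.5]
finger_gap: 0.085
```

```bash
python3 - <<'E'
from plan import *
from rig import sensors
p,R=now(); print(p.round(1),sensors.sense()["tool_rot"].round(1)); rows(p,R,[637.4,-279.7,30],down(9.4),8)
E
```

```text
[ 635.6 -278.8  197. ] [-179.9    0.2    9.5]
0 0 8 0 0 0; 0 0 25 0 0 0; 1 0 50 -0.001 0.001 0; 1 1 84 -0.001 0.002 0.001; 2 1 117 -0.002 0.002 0.001; 2 1 142 -0.002 0.003 0.001; 2 1 159 -0.002 0.003 0.001; 2 2 167 -0.002 0.003 0.001
```

>>> {"fn": "servo_tool", "kwargs": {"increments": "0 0 8 0 0 0; 0 0 25 0 0 0; 1 0 50 0 0.001 0; 1 1 84 0 0.002 0.001; 1 1 117 -0.001 0.002 0.001; 1 1 142 -0.001 0.002 0.001; 1 1 159 -0.001 0.002 0.001; 1 1 167 -0.001 0.002 0.001; 1 1 167 -0.001 0.002 0.001"}}

```text
time: 39.3
ee_pos: [0.6358, -0.28, 0.0301]
tool_rot: [-179.9, 0.1, 9.4]
contact_force: [-0.7, 0.6, 0.4]
finger_gap: 0.0848
```

>>> {"fn": "servo_tool", "kwargs": {"increments": "0 0 0 0 0 0; 0 0 0 0 0 0; 0 0 0 0 0 0; 0 0 0 0 0 0; 0 0 0 0 0 0; 0 0 0 0 0 0; 0 0 0 0 0 0", "grip": 0}}

```text
time: 40.0
ee_pos: [0.6365, -0.2799, 0.0311]
tool_rot: [-180.0, 0.0, 9.4]
contact_force: [-1.3, 1.3, 5.6]
finger_gap: 0.0128
```

>>> {"fn": "servo_tool", "kwargs": {"increments": "0 0 -3 0 0 0; 0 0 -10 0 0 0; 0 0 -21 0 0 0; 0 0 -36 0 0 0; 0 0 -54 0 0 0; 0 0 -74 0 0 0; 0 0 -94 0 0 0; 0 0 -112 0 0 0; 0 0 -127 0 0 0; 0 0 -135 0 0 0; 0 0 -138 0 0 0; 0 0 -138 0 0 0"}}

```text
time: 41.2
ee_pos: [0.6363, -0.2799, 0.1686]
tool_rot: [-179.9, 0.0, 9.4]
contact_force: [0.3, -0.4, -2.0]
finger_gap: 0.0128
```

```bash
python3 - <<'E'
from h import *
from plan import *
p,R=now(); s=sensors.sense(); print(p.round(1),s["tool_rot"].round(1),s["contact_force"].round(1))
im,d=grab("side"); W=cloud("side",d)*1000
g=p; y=np.radians(s["tool_rot"][2]); X=np.array([np.cos(y),np.sin(y),0]);Y=np.array([-np.sin(y),np.cos(y),0])
P=W-g; L=np.stack([P@X,P@Y,P[...,2]],-1)
# plate top expected at 24-30=-6 rel TCP
m=(np.abs(L[...,0])<95)&(np.abs(L[...,1])<115)&(np.abs(L[...,2]+4)<14)
q=L[m]; A=np.c_[q[:,:2],np.ones(len(q))]; c=np.linalg.lstsq(A,q[:,2],rcond=None)[0]; print(m.sum(),"slopes deg",np.degrees(c[:2]).round(2),c[2].round(1), np.percentile(q,[2,98],axis=0).round(0))
p,R=rows(p,R,[632.5,-15.6,168],down(-11.5),12)
E
```

```text
[ 636.3 -279.9  168.6] [-179.9    0.     9.4] [ 0.3 -0.4 -2. ]
2339 slopes deg [ 0.1  -0.43] -8.5 [[-77. -95. -16.]
 [ 79. 101.   5.]]
1 -7 0 0 0 0.01; 3 -22 0 0 0 0.03; 7 -44 0 0 0 0.061; 11 -73 0 0 0 0.101; 15 -102 0 0 0 0.142; 20 -131 0 0 0.001 0.182; 24 -160 1 0 0.001 0.223; 28 -189 1 -0.001 0.001 0.263; 33 -218 1 -0.001 0.001 0.304; 36 -240 1 -0.001 0.001 0.334; 38 -254 1 -0.001 0.001 0.354; 39 -261 1 -0.001 0.001 0.365
```

>>> {"fn": "servo_tool", "kwargs": {"increments": "1 -7 0 0 0 0.01; 3 -22 0 0 0 0.03; 7 -44 0 0 0 0.061; 10 -73 0 0 0 0.101; 14 -102 0 0 0 0.142; 19 -131 0 0 0 0.182; 23 -160 0 0 0 0.223; 27 -189 0 0 0 0.263; 32 -218 0 0 0 0.304; 35 -240 0 0 0 0.334; 37 -254 0 0 0 0.354; 38 -261 0 0 0 0.365"}}

```text
time: 42.45
ee_pos: [0.6309, -0.014, 0.1682]
tool_rot: [-179.9, 0.1, -11.5]
contact_force: [-1.0, 0.6, -1.4]
finger_gap: 0.0128
```

>>> {"fn": "servo_tool", "kwargs": {"increments": "0 0 0 0 0 0; 0 0 0 0 0 0; 0 0 4 0 0 0; 0 0 12 0 0 0; 0 0 24 0 0 0; 0 0 36 0 0 0; 0 0 46 0 0 0; 0 0 52 0 0 0; 0 0 55 0 0 0; 0 0 55 0 0 0"}}

```text
time: 43.45
ee_pos: [0.6311, -0.0162, 0.1135]
tool_rot: [-180.0, 0.1, -11.5]
contact_force: [0.0, -0.1, -2.4]
finger_gap: 0.0127
```

```bash
python3 - <<'E'
from h import *
from plan import *
p,R=now(); s=sensors.sense(); print(p.round(1),s["tool_rot"].round(1),s["contact_force"].round(1))
im,d=grab("top"); H=cloud("top",d)[...,2]*1000
print("lid+tub visible", [ (lo,rect("top",(H>lo)&(H<hi)&box(235,110,370,240),z)) for lo,hi,z in((100,118,.109),(66,90,.08))])
print("lurebar",rect("top",(H>132)&(H<150)&box(195,220,360,375),.142))
E
```

```text
[631.1 -16.2 113.5] [-1.80e+02  1.00e-01 -1.15e+01] [ 0.  -0.1 -2.4]
lid+tub visible [(100, array([615.7, -97.5,  35.6, 159.7,  78.5])), (66, array([767. , 111.9,   1.4,   2.9, -46.7]))]
lurebar None
```

>>> {"fn": "servo_tool", "kwargs": {"increments": "0 0 3 0 0 0; 0 0 6 0 0 0; 0 0 9 0 0 0; 0 0 12 0 0 0; 0 0 14 0 0 0; 0 0 15 0 0 0; 0 0 15 0 0 0"}}

```text
time: 44.2
ee_pos: [0.6311, -0.0162, 0.0991]
tool_rot: [-180.0, 0.1, -11.5]
contact_force: [-4.2, 1.2, 5.3]
finger_gap: 0.0129
```

>>> {"fn": "servo_tool", "kwargs": {"increments": "0 0 0 0 0 0; 0 0 0 0 0 0; 0 0 0 0 0 0; 0 0 0 0 0 0; 0 0 -4 0 0 0; 0 0 -20 0 0 0; 0 0 -45 0 0 0; 0 0 -75 0 0 0; 0 0 -105 0 0 0; 0 0 -130 0 0 0; 0 0 -145 0 0 0; 0 0 -150 0 0 0", "grip": 85}}

```text
time: 45.4
ee_pos: [0.632, -0.0164, 0.2518]
tool_rot: [-179.9, -0.1, -11.5]
contact_force: [-0.1, 1.7, -0.2]
finger_gap: 0.0852
```

```bash
python3 - <<'E'
from plan import *
p,R=now(); rows(p,R,[400,-120,250],down(9.2),12)
E
```

```text
-6 4 0 0 0 -0.01; -17 12 0 0 0 -0.03; -34 25 0 0 0 -0.06; -57 41 0 0 -0.001 -0.101; -80 58 0 0 -0.001 -0.141; -103 74 1 -0.001 -0.001 -0.181; -126 90 1 -0.001 -0.002 -0.221; -149 107 1 -0.001 -0.002 -0.261; -172 123 1 -0.001 -0.002 -0.302; -189 136 1 -0.001 -0.002 -0.332; -201 144 1 -0.001 -0.002 -0.352; -207 148 1 -0.001 -0.003 -0.362
```

>>> {"fn": "servo_tool", "kwargs": {"increments": "-6 4 0 0 0 -0.01; -17 12 0 0 0 -0.03; -34 25 0 0 0 -0.06; -57 41 0 0 -0.001 -0.101; -80 58 0 0 -0.001 -0.141; -103 74 1 0 -0.001 -0.181; -126 90 1 0 -0.001 -0.221; -149 107 1 0 -0.002 -0.261; -172 123 1 0 -0.002 -0.302; -189 136 1 0 -0.002 -0.332; -201 144 1 0 -0.002 -0.352; -207 148 1 0 -0.002 -0.362"}}

```text
time: 46.6
ee_pos: [0.3971, -0.1205, 0.2475]
tool_rot: [-179.9, 0.2, 9.2]
contact_force: [-0.1, 0.0, 0.6]
finger_gap: 0.0847
```

```bash
python3 - <<'E'
from h import *
from plan import *
s=sensors.sense(); print(s["joints"].round(1))
im,d=grab("top","t16"); Wt=cloud("top",d); H=Wt[...,2]*1000
def rg(lo,hi,b): return (H>lo)&(H<hi)&box(*b)
B=(235,110,370,240)
print("lid",rect("top",rg(80,145,B),.092),"bar",rect("top",rg(112,130,B),.122),"tub",rect("top",rg(60,145,B),.08))
m=rg(80,100,B); q=Wt[m]*1000; c=np.linalg.lstsq(np.c_[q[:,:2]-[632,-15],np.ones(len(q))],q[:,2],rcond=None)[0]; print("lid top z/slopes",c[2].round(1),np.degrees(c[:2]).round(2))
B=(195,220,370,355)
print("lure",rect("top",rg(95,118,B),.11),"bar",rect("top",rg(132,150,B),.142))
im,d=grab("side"); W=cloud("side",d)*1000; m=(abs(W[...,0]-632)<90)&(abs(W[...,1]+15)<110)&(W[...,2]>80)&(W[...,2]<100); q=W[m]
c=np.linalg.lstsq(np.c_[q[:,:2]-[632,-15],np.ones(len(q))],q[:,2],rcond=None)[0]; print("side lid",c[2].round(1),np.degrees(c[:2]).round(2))
p,R=now(); rows(p,R,[396,34.6,200],down(9.2),8)
E
```

```text
[ -0.5   9.5  10.4 120.4  -2.2  50.6 -69.6]
lid [632.3 -17.1 160.8 199.9 -11.5] bar [632.2 -17.3  14.4  81.1  78.5] tub [633.7 -16.7 164.3 202.5 -11.5]
lid top z/slopes 91.4 [-0.02 -0.06]
lure [396.1  35.2 147.4 184.    9.2] bar [396.1  34.9  15.   80.  -80.4]
side lid 90.4 [ 0.23 -0.34]
1 -8 2 0 0 0; 3 -23 7 0 0 0; 7 -46 14 0 0.001 0; 11 -77 24 -0.001 0.002 0; 16 -107 34 -0.001 0.002 0; 19 -130 41 -0.001 0.003 0; 22 -145 45 -0.001 0.003 0; 23 -153 48 -0.001 0.003 0
```

>>> {"fn": "servo_tool", "kwargs": {"increments": "1 -8 2 0 0 0; 3 -23 7 0 0 0; 7 -46 14 0 0.001 0; 11 -77 24 0 0.002 0; 16 -107 34 0 0.002 0; 19 -130 41 0 0.003 0; 22 -145 45 0 0.003 0; 23 -153 48 -0.001 0.003 0; 23 -153 48 -0.001 0.003 0"}}

```text
time: 47.6
ee_pos: [0.3969, 0.036, 0.1996]
tool_rot: [-180.0, 0.0, 9.3]
contact_force: [0.7, -1.0, 0.5]
finger_gap: 0.0847
```

```bash
python3 - <<'E'
from plan import *
from rig import sensors
s=sensors.sense();print(s["joints"].round(1),s["tool_rot"])
p,R=now(); print(p); rows(p,R,[396.1,34.8,118],down(9.3),7)
E
```

```text
[-16.3  12.1   3.  125.7  -0.9  42.3 -93.3] [-1.79980395e+02  2.88091835e-02  9.33531113e+00]
[396.90975043  35.96666978 199.5965739 ]
0 0 5 0 0 0; 0 0 15 0 0 0; 0 0 31 0 0 0; -1 1 51 0 0 0; -1 1 66 0 0 0.001; -1 1 76 0 0 0.001; -1 1 82 0 0.001 0.001
```

>>> {"fn": "servo_tool", "kwargs": {"increments": "0 0 5 0 0 0; 0 0 15 0 0 0; 0 0 31 0 0 0; -1 1 51 0 0 0; -1 1 66 0 0 0; -1 1 76 0 0 0; -1 1 82 0 0 0; -1 1 82 0 0 0"}}

```text
time: 48.4
ee_pos: [0.396, 0.0334, 0.1176]
tool_rot: [-180.0, 0.0, 9.2]
contact_force: [0.4, -0.2, 0.7]
finger_gap: 0.0849
```

>>> {"fn": "servo_tool", "kwargs": {"increments": "0 0 0 0 0 0; 0 0 0 0 0 0; 0 0 0 0 0 0; 0 0 0 0 0 0; 0 0 0 0 0 0; 0 0 0 0 0 0; 0 0 0 0 0 0", "grip": 0}}

```text
time: 49.1
ee_pos: [0.3963, 0.0337, 0.1183]
tool_rot: [-180.0, -0.0, 9.2]
contact_force: [-1.1, 0.8, 5.8]
finger_gap: 0.0127
```

>>> {"fn": "servo_tool", "kwargs": {"increments": "0 0 -3 0 0 0; 0 0 -10 0 0 0; 0 0 -21 0 0 0; 0 0 -36 0 0 0; 0 0 -54 0 0 0; 0 0 -74 0 0 0; 0 0 -94 0 0 0; 0 0 -113 0 0 0; 0 0 -130 0 0 0; 0 0 -141 0 0 0; 0 0 -147 0 0 0; 0 0 -150 0 0 0"}}

```text
time: 50.3
ee_pos: [0.396, 0.0335, 0.2685]
tool_rot: [-180.0, -0.0, 9.2]
contact_force: [1.1, -0.4, -5.6]
finger_gap: 0.0125
```

```bash
python3 - <<'E'
from h import *
from plan import *
s=sensors.sense(); p,R=now(); print(p.round(1),s["tool_rot"].round(1),s["contact_force"].round(1),s["joints"].round(1))
im,d=grab("side"); W=cloud("side",d)*1000
y=np.radians(s["tool_rot"][2]); X=np.array([np.cos(y),np.sin(y),0]);Y=np.array([-np.sin(y),np.cos(y),0])
P=W-p; L=np.stack([P@X,P@Y,P[...,2]],-1)
m=(np.abs(L[...,0])<85)&(np.abs(L[...,1])<100)&(np.abs(L[...,2]+6)<8)
q=L[m]; c=np.linalg.lstsq(np.c_[q[:,:2],np.ones(len(q))],q[:,2],rcond=None)[0]; print(m.sum(),"slopes",np.degrees(c[:2]).round(2),c[2].round(1),np.percentile(q,[1,99],axis=0).round(0))
p,R=rows(p,R,[632,-17,p[2]],down(-11.5),12,ramp=4)
E
```

```text
[396.   33.5 268.5] [-180.    -0.     9.2] [ 1.1 -0.4 -5.6] [-16.5   5.9   3.4 120.8  -0.5  53.3 -93.6]
4105 slopes [0.   0.02] -9.0 [[-71. -90. -13.]
 [ 72.  93.  -4.]]
6 2 0 0 0 0.01; 19 7 0 0 0 0.03; 37 15 0 0 0 0.06; 62 24 0 0 0 0.1; 87 34 0 0 0 0.141; 112 44 0 0 0 0.181; 137 54 0 0 0 0.221; 162 63 0 0 0 0.261; 187 73 0 0 0 0.301; 206 80 0 0 0 0.331; 219 85 0 0 0 0.352; 225 88 0 0 0 0.362
```

>>> {"fn": "servo_tool", "kwargs": {"increments": "6 2 0 0 0 0.01; 19 7 0 0 0 0.03; 37 15 0 0 0 0.06; 62 24 0 0 0 0.1; 87 34 0 0 0 0.141; 112 44 0 0 0 0.181; 137 54 0 0 0 0.221; 162 63 0 0 0 0.261; 187 73 0 0 0 0.301; 206 80 0 0 0 0.331; 219 85 0 0 0 0.352; 225 87 0 0 0 0.362"}}

```text
time: 51.55
ee_pos: [0.6336, -0.017, 0.2665]
tool_rot: [180.0, 0.1, -11.6]
contact_force: [0.7, -0.1, -6.6]
finger_gap: 0.013
```

>>> {"fn": "servo_tool", "kwargs": {"increments": "0 0 0 0 0 0; 0 0 3 0 0 0; 0 0 10 0 0 0; 0 0 20 0 0 0; 0 0 30 0 0 0; 0 0 38 0 0 0; 0 0 43 0 0 0; 0 0 45 0 0 0; 0 0 45 0 0 0; 0 0 45 0 0 0"}}

```text
time: 52.55
ee_pos: [0.6324, -0.0162, 0.2234]
tool_rot: [-180.0, -0.0, -11.5]
contact_force: [0.6, -0.2, -5.5]
finger_gap: 0.0129
```

```bash
python3 - <<'E'
from h import *
s=sensors.sense(); print(s["ee_pos"].round(4),s["tool_rot"].round(2),s["contact_force"].round(1))
im,d=grab("side"); u,v=proj("side",(.61,.0,.11)).astype(int); a=im[v-90:v+90,u-120:u+120]
cv2.imwrite("pics/c17.png",cv2.resize(a,(800,600),interpolation=cv2.INTER_CUBIC)[:,:,::-1])
E
```

```text
[ 0.6324 -0.0162  0.2234] [-1.7997e+02 -3.0000e-02 -1.1520e+01] [ 0.6 -0.2 -5.5]
```

View pics/c17.png

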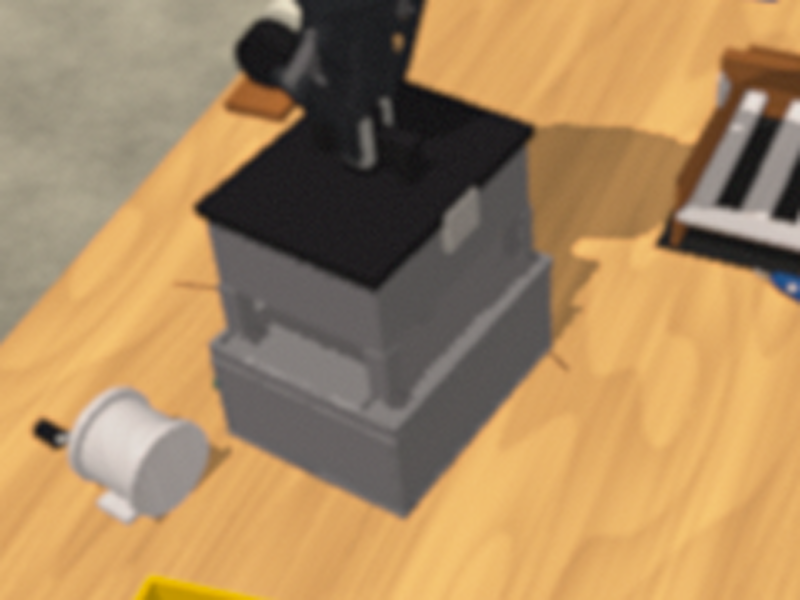

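Feet sit over the recesses, about 19 mm above seating. Lowering.

>>> {"fn": "servo_tool", "kwargs": {"increments": "0 0 3 0 0 0; 0 0 7 0 0 0; 0 0 11 0 0 0; 0 0 15 0 0 0; 0 0 18 0 0 0; 0 0 19 0 0 0; 0 0 19 0 0 0"}}

```text
time: 53.3
ee_pos: [0.6322, -0.0162, 0.2044]
tool_rot: [-180.0, -0.0, -11.5]
contact_force: [-3.4, 0.6, 1.8]
finger_gap: 0.0132
```

>>> {"fn": "servo_tool", "kwargs": {"increments": "0 0 0 0 0 0; 0 0 0 0 0 0; 0 0 0 0 0 0; 0 0 0 0 0 0; 0 0 -4 0 0 0; 0 0 -20 0 0 0; 0 0 -45 0 0 0; 0 0 -70 0 0 0; 0 0 -90 0 0 0; 0 0 -100 0 0 0", "grip": 85}}

```text
time: 54.3
ee_pos: [0.6327, -0.0163, 0.3062]
tool_rot: [-179.9, -0.1, -11.5]
contact_force: [0.3, 0.3, 0.0]
finger_gap: 0.0851
```

>>> {"fn": "servo_tool", "kwargs": {"increments": "-4 6 0 0 0 0; -15 20 0 0 0 0; -30 42 0 0 0 0; -50 70 0 0 0 0; -70 98 0 0 0 0; -90 126 0 0 0 0; -108 150 0 0 0 0; -120 165 0 0 0 0; -125 172 0 0 0 0; -125 172 0 0 0 0"}}

```text
time: 55.3
ee_pos: [0.4751, -0.1601, 0.3039]
tool_rot: [-180.0, -0.0, -11.6]
contact_force: [2.0, 0.7, 0.4]
finger_gap: 0.085
```

```bash
python3 - <<'E'
from h import *
s=sensors.sense(); print(s["ee_pos"].round(3))
im,d=grab("top"); Wt=cloud("top",d); H=Wt[...,2]*1000; z=np.load("top0.npz")
def rg(lo,hi,b): return (H>lo)&(H<hi)&box(*b)
B=(225,90,380,250)
m=rg(180,205,B); q=Wt[m]*1000; c=np.linalg.lstsq(np.c_[q[:,:2]-[632,-15],np.ones(len(q))],q[:,2],rcond=None)[0]
print("box top z (196)",c[2].round(1),np.degrees(c[:2]).round(2),rect("top",rg(180,205,B),.196),"bar",rect("top",rg(216,236,B),.228))
im1,_=grab("side")
cv2.imwrite("pics/c18.png",np.hstack([cv2.resize(x,(400,300),interpolation=cv2.INTER_AREA) for x in (im,im1)])[:,:,::-1])
E
```

```text
[ 0.475 -0.16   0.304]
box top z (196) 195.9 [ 0.03 -0.07] [630.9 -16.4 148.5 183.9 -11.6] bar [631.1 -16.6  14.7  81.7  78.4]
```

View pics/c18.png

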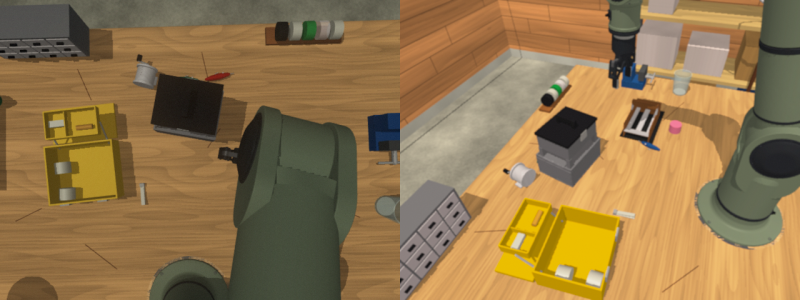

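Box top is at 195.9 mm (196 expected) and level, and everything is in place, so I'm handing in.

```bash
python3 -c "
from rig import arm
print(arm.finish_job())"
```

```text
the job is handed in; nothing more can be done
None
```

The job is done in the order asked and handed in after about 55 s of the 192 s allowed.

- **Small floats:** I shook the sieve over the tub and counted four small floats in it. I saw none left in the sieve, before the pour or once it was back on its mat. One spot under the handle was hidden at the start, so I could not count all the floats before shaking.
- **Large floats:** Both dropped into the tackle box body. They jammed at the pouring plate at first, and a few strokes at 48° freed them.
- **Sieve:** It stands empty and upright on its mat, about 1 mm from where it started. It slipped roughly 17° in the fingers while shaking, and I tilted the tool to keep it level.
- **Lid:** It is on the tub and level, with its top at about 91 mm against 92 mm expected.
- **Lure box:** It had been knocked about 29 mm aside during the run, so I measured it again before picking it up. It now stands on the lid and is level. Its top is at 195.9 mm against 196 mm expected, and it is centred to about 1.5 mm.
- **Bystanders:** In the last pictures the reel, red and blue lures, line clipper and pink float look unmoved. The green lure was out of view behind the stacked box; I last saw it unmoved before the pour. I judged this by eye and did not measure it.

None of these last checks failed or disagreed.

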